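Return a used filter cassette through the chute flap

ROBOT

A 6-joint arm with a two-finger parallel gripper is mounted at the origin on the work surface. World frame = base frame: x ahead of the robot, y to its left, z up, the work surface at z = 0. Lengths are in mm, angles in rad, forces in N, time in s.
With the tool pointing down it reaches from about 300 to 750 mm from the base axis. Payload 8.5 kg.
Tool frame: the origin (TCP) lies between the finger pads; the fingertips stand 17 mm ahead of it and the grasp point (between the pads) lies 2 mm behind it; z points along the fingers, y is the direction in which the jaws open and shut (so a half turn about z gives the same grasp; the last joint's range is limited). The gripper opens to 88 mm and grips with 3 to 60 N. Pads are 18 mm wide; open, the fingers measure 123 mm over their backs; the gripper's body (75 mm by 187 mm) begins 45 mm behind the grasp point.
Start: joints at [-1.505, 0.381, 1.297, -0, 1.464, -0.215], TCP at [152.413, -528.442, 221.248] pointing down, gripper open.
Joint ranges: [-3.11, 3.11], [-0.89, 2.33], [0.22, 2.48], [-1.42, 4.56], [0.17, 2.85], [-2.88, 2.88]. Speed limits (rad/s): [2.39, 2.39, 3.14, 3.14, 3.14, 3.14].

INTERFACE

Orientations are given as a rotation vector (axis times angle).
In Python, from rig import state, imaging, arm gives the robot as it stands.
- The arm moves only by the shell command python3 -m crank 'ROWS' [FORCE]. ROWS is JSON, a list that holds one entry, the list of rows, each a list of 5 numbers: the opening, from 0 (shut) to 1 (fully open), then the shift along the tool's x, y, z in mm, then the turn about the tool's z in degrees. A call has 1 to 20 rows; each row is the pose to reach, as a shift and turn from the pose commanded when the call began, along the tool's axes at that moment; what a row does not reach only later rows make up. A row lasts 1/8 s, in which the tool goes at most 62.5 mm and 10.7 degrees, less where a joint would pass 70% of its speed; a pose out of reach is approached as far as the arm can. A call with a gripper value outside its range is refused whole. The fingers move at their own pace and stop on an object; FORCE is the grip in N (left out, the last holds). Time passes only in rows, so rows that repeat a pose let the fingers close. It gives the time, the measured TCP pose, the force and the opening at its end, in the units of the state.
- state(): the state, without advancing time (a new reading comes with each control period).
- imaging.camera(name): name is "scene" or "side" or "wrist"; returns a dict with "frame" (480x640x3 uint8, red, green, blue), "mtx" (3x3 intrinsics, pixels), "extrinsics" (4x4, takes a point from world to camera coordinates). Camera axes: x right, y up, looking along -z (the intrinsics and any distortion apply to the point x, -y, -z); pixel columns grow to the right and rows downward; lengths in mm; the calibration is good to about 2 mm. A picture is of the moment at which its call begins. There is no depth.
- arm.close_job(): hands the job in, once; it reports no verdict.
The state is a dict: "clock": time; "joints": joint angles; "joint_vel": joint speeds; "tau": joint torques, N m; "ee_pos": TCP position; "orientation": TCP orientation; "wrist_force": force on the tool from outside, world axes, zero at the start; "torque": the same for the moment, N m; "finger_gap": finger opening in mm.
Only numpy, scipy, OpenCV 4.12 (cv2) and the standard library are available. Lean on these libraries where they do the work, as an engineer would, in place of code of your own. Each camera call takes 0.05 s, during which the arm holds its last target.

TASK

Push the used filter cassette that lies on the shelf of the returns chute along the shelf and through the hanging flap until it slides down the ramp into the catch bin, then draw back so that the flap swings fully shut behind it. Only push it: do not lift the cassette at any time, and leave everything else standing where it is.

Things in the scene. Friction and masses are not known exactly. Their poses are not given: they have to be found in the camera images.
- chute: Returns chute, fixed to the table, differently placed and turned each run. Origin: on the table (z 0) straight below the closed flap, midway across. Axes: x runs from the shelf through the flap to the bin, away from the robot; y left; z up. The offsets named for the other entries are in this frame, in mm. Nothing on it stands higher than z 184.
- shelf_front (a point): Middle of the shelf's front edge, on its top face, at chute (-200, 0, 100). The shelf is flat bare aluminium, top at z 100, reaching from x -200 to x 40 and y -135 to 135, without rims.
- opening (a point): Middle of the opening's sill, on the shelf, at chute (0, 0, 100). The opening is 120 wide and 74 high, between posts (x -12 to 20, 14 wide) and under a header bar (x -12 to 12, z 174 to 184). In front of it two slanting guide wings, 18 high, narrow from y +-92 at x -51 to y +-61 at x -11 and steer the cassette in.
- ramp_top (a point): Where the level shelf ends and the ramp begins, at chute (40, 0, 100). The 50 degree ramp, slippery polished steel, open above, 120 wide between side walls to z 130, goes down to the catch bin (x 120 to 284, floor z 6, walls 50 to 70 high). Once the cassette's middle is past this point (its rear edge then level with the closed flap) it tips and slides down by itself.
- flap (a joint): Grey plastic gravity flap in the opening, 114 wide, 3 thick, 30 g, hinged along y at chute x 0, z 172 and hanging to z 106. Value in rad: 0 hanging shut, growing as its lower edge swings inward (+x of the chute), stop at 1.45; it cannot swing towards the robot. It opens under less than 1 N and falls shut by itself; resting on the cassette it stands at about 0.7.
- flap_low (a point): Middle of the flap's lower edge, 66 mm from the hinge line, 6 mm above the shelf when shut.
- cassette: Used filter cassette: flat white plastic block with a grey ribbed grille on top, 80 long (x) by 70 wide (y) by 22 mm high, 80 to 170 g, friction on the shelf 0.5 to 0.7. Origin: centre of its underside. It lies on the shelf, its middle 105 to 125 short of the flap, up to 50 left or right of the chute's middle line; its x points along the chute's x within 0.35 rad.
- tin: small round aluminium tin, 28 mm across, 22 mm high, standing on the shelf behind one of the guide wings (left or right). Origin: centre of its underside. A bystander.
- septum_box: small grey plastic box 28 x 28 x 16 mm high, standing on the shelf behind the other guide wing. Origin: centre of its underside. A bystander.
- bottle: capped amber glass bottle, 54 mm across, 90 mm high, on the table just left of the shelf. Origin: centre of its underside. A bystander.
- beaker: open glass beaker, 64 mm across, 80 mm high, on the table just right of the shelf. Origin: centre of its underside. A bystander.
- pen_pot: empty square black pen pot, 70 x 70 x 90 mm high, on the left of the table. Origin: centre of its underside. A bystander.
- mouse: black computer mouse 100 x 58 x 33 mm high, on the left of the table. Origin: centre of its underside. A bystander.
- memory_stick: black memory stick 55 x 18 x 9 mm high, lying on the right of the table. Origin: underside. A bystander.
Mind the look-alikes: they are no part of the job. Several things have the shape of the cassette; the one meant has the colours described above.

How it is judged:
By the outcome, as a careful person would: the job done as asked, in the order asked, and still so for the second after the job is handed in, with the robot touching nothing.
It also fails if it takes over 64 s, if anything falls off the work surface, if the arm or the gripper's body presses on something with over 40 N, if the wrist force passes 120 N, or if a joint passes its speed limit or range.

## Working session

There is one attempt and no reset: what is moved stays moved. The work goes in short steps, Python scripts to look and compute and a shell command to move; the robot and the scene stay as the last step left them, time stands still between calls to the robot, and variables do not carry over. Pictures are saved under pics/ and viewed, and the job is handed in when it is done.

```bash
ls; mkdir -p pics; python3 - <<'E'
from rig import state, imaging, arm
import cv2
print(state())
for n in ("scene","side","wrist"):
    c=imaging.camera(n); cv2.imwrite(f"pics/{n}0.png",c["frame"][:,:,::-1]); print(n,c["mtx"].tolist(),c["extrinsics"].round(4).tolist(),[k for k in c])
E
```

```text
pics
{'clock': 0.0, 'joints': array([-1.50530929e+00,  3.81203893e-01,  1.29823559e+00, -1.09956849e-05,
        1.46360069e+00, -2.15302639e-01]), 'joint_vel': array([-1.49272872e-03, -1.64890707e-06, -8.41548985e-04,  3.91673277e-04,
       -8.38643132e-04, -2.28542109e-03]), 'tau': array([ 7.07052059e-04, -4.37929630e+01, -2.24557722e+01,  7.13368831e-02,
        3.52319784e-02, -1.05149004e-04]), 'ee_pos': array([ 152.38649025, -528.15779314,  220.64203883]), 'orientation': array([-3.10925163e+00, -4.39415613e-01, -1.52969921e-04]), 'wrist_force': array([ 0.61222277, -0.54775267, -0.10907862]), 'torque': array([-0.01550163, -0.01875548,  0.00797982]), 'finger_gap': 88.4813122445282}
scene [[508.64763556800966, 0.0, 317.34705796554067], [0.0, 508.64763556800966, 247.13410337072293], [0.0, 0.0, 1.0]] [[-0.7328, 0.6803, 0.0147, 386.3372], [-0.4456, -0.496, 0.7453, 139.4155], [0.5143, 0.5396, 0.6666, -1684.0804], [0.0, 0.0, 0.0, 1.0]] ['frame', 'mtx', 'extrinsics']
side [[610.9120829496017, 0.0, 313.93665190762755], [0.0, 610.9120829496017, 237.02471782580128], [0.0, 0.0, 1.0]] [[0.9772, -0.2118, 0.0133, -517.1517], [0.1028, 0.527, 0.8436, -177.5055], [-0.1857, -0.8231, 0.5368, -1292.3839], [0.0, 0.0, 0.0, 1.0]] ['frame', 'mtx', 'extrinsics']
wrist [[355.47684205945586, 0.0, 321.303147832216], [0.0, 355.47684205945586, 245.37773818862686], [0.0, 0.0, 1.0]] [[0.2765, -0.961, -0.001, -550.2842], [0.9181, 0.2644, -0.2954, 38.1495], [0.2841, 0.0807, 0.9554, -390.304], [0.0, 0.0, 0.0, 1.0]] ['frame', 'mtx', 'extrinsics']
```

View pics/scene0.png

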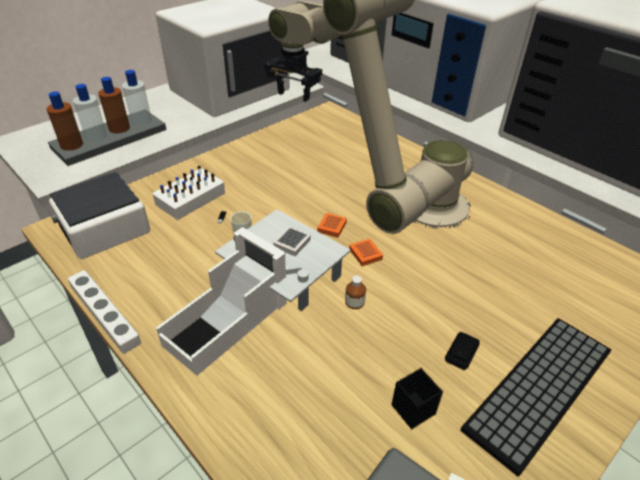

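View pics/side0.png

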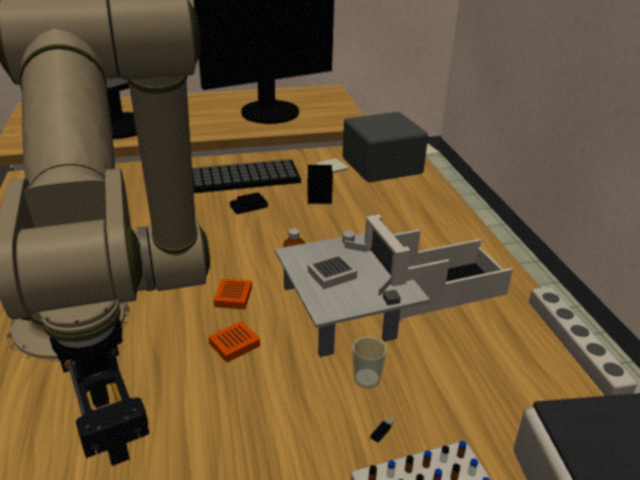

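View pics/wrist0.png

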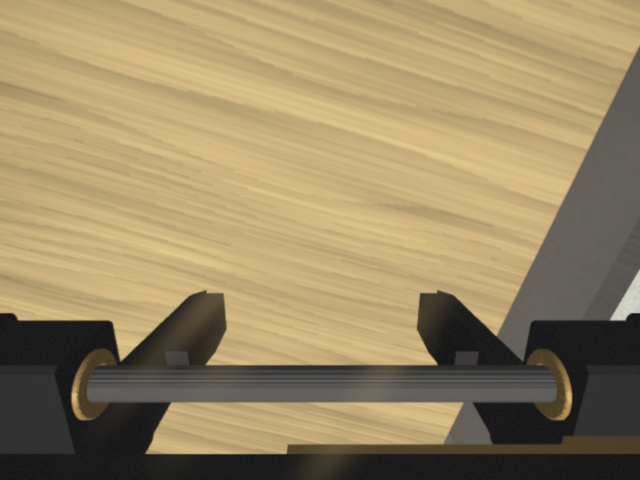

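The cassette candidates are the white and grey block on the shelf (scene 292,240; side 332,270) and two orange look-alikes on the table (scene 332,225 and 366,250; side 234,292 and 234,340). I choose the white and grey one on the shelf and will check it in a close crop.

```bash
cat > h.py <<'E'
import numpy as np, cv2
from rig import state, imaging
from scipy.optimize import least_squares
def ray(c,uv):
    K=c["mtx"];E=c["extrinsics"];R=E[:3,:3];t=E[:3,3]
    p=np.linalg.inv(K)@[uv[0],uv[1],1]; d=R.T@np.array([p[0],-p[1],-p[2]])
    return -R.T@t, d/np.linalg.norm(d)
def onz(c,uv,z):
    o,d=ray(c,uv); return o+d*(z-o[2])/d[2]
def tri(cs,uvs):
    A=np.zeros((3,3));b=np.zeros(3);L=[]
    for c,uv in zip(cs,uvs):
        o,d=ray(c,uv);P=np.eye(3)-np.outer(d,d);A+=P;b+=P@o;L.append((o,P))
    x=np.linalg.solve(A,b); return x,[float(np.linalg.norm(P@(x-o))) for o,P in L]
def proj(c,X):
    E=c["extrinsics"];p=E[:3,:3]@np.asarray(X,float)+E[:3,3];q=c["mtx"]@[p[0],-p[1],-p[2]];return q[:2]/q[2]
E
python3 - <<'E'
from h import *
a=cv2.imread("pics/scene0.png")[190:390,150:400]; b=cv2.imread("pics/side0.png")[210:360,260:520]
cv2.imwrite("pics/sc.png",cv2.resize(a,None,fx=3,fy=3,interpolation=2)[:600])
cv2.imwrite("pics/sd.png",cv2.resize(b,None,fx=3,fy=3,interpolation=2))
E
```

```text
(no output)
```

View pics/sc.png

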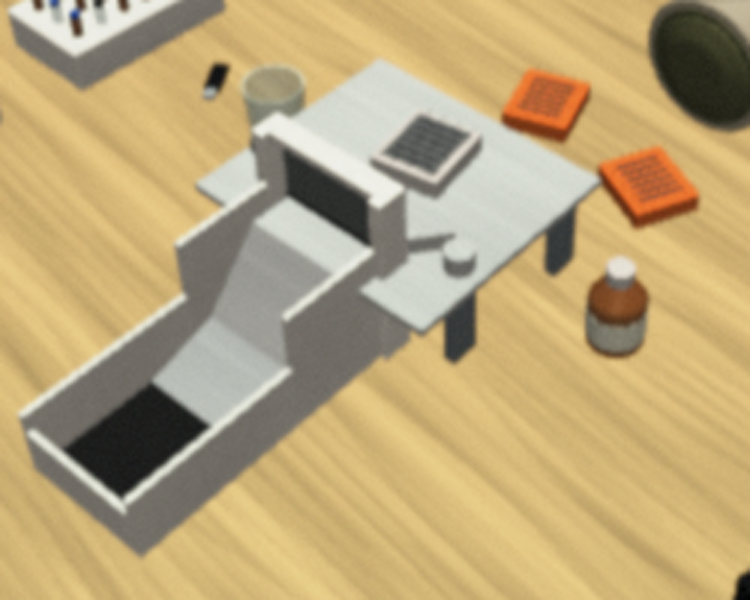

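View pics/sd.png

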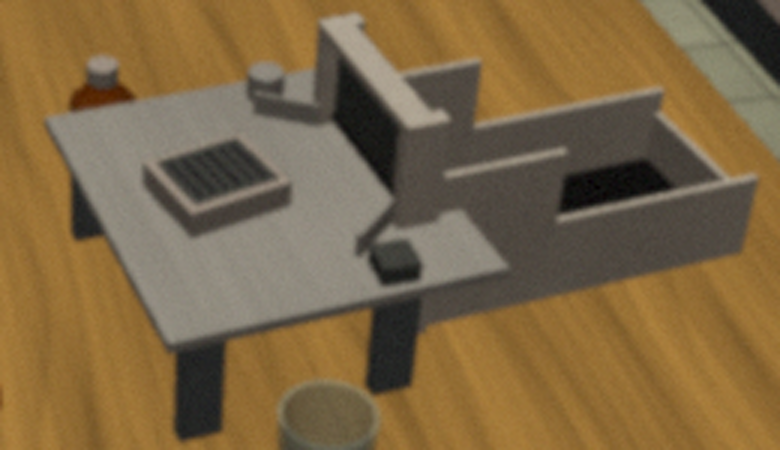

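The crop confirms a white block with a grey ribbed grille on the shelf; both look-alikes are orange on the table. Next I triangulate the shelf corners and the cassette's top corners.

```bash
python3 - <<'E'
from h import *
S=imaging.camera("scene");D=imaging.camera("side")
f=lambda p,o:((p[0]+.5)/3-.5+o[0],(p[1]+.5)/3-.5+o[1])
so=(150,190);do=(260,210)
pts={"FL":((601,181),(45,120)),"FR":((380,59),(171,345)),"BR":((196,186),(509,267)),
"cFL":((482,145),(144,172)),"cBL":((432,181),(236,138)),"cBR":((372,155),(290,184)),"cFR":((421,111),(192,214)),
"hdrR_front":((282,115),(402,127)),}
X={}
for k,(a,b) in pts.items():
    X[k],e=tri([S,D],[f(a,so),f(b,do)]); print(k,X[k].round(1),np.round(e,1))
# direct plane versions
for k in ("FL","FR","BR"):
    print(k,onz(S,f(pts[k][0],so),100).round(1),onz(D,f(pts[k][1],do),100).round(1))
cw=[];
for k in ("cFL","cBL","cBR","cFR"):
    print(k,onz(S,f(pts[k][0],so),122).round(1),onz(D,f(pts[k][1],do),122).round(1))
fl,fr,br=X["FL"],X["FR"],X["BR"]
ya=np.arctan2(*(fl-fr)[[1,0]])-np.pi/2; xa=np.arctan2(*(br-fr)[[1,0]])
print("yaw from y,x",ya,xa,"len",np.linalg.norm(fl-fr),np.linalg.norm(br-fr))
th=(270*ya+240*xa)/510
R=np.array([[np.cos(th),-np.sin(th)],[np.sin(th),np.cos(th)]])
loc={"FL":(-200,135),"FR":(-200,-135),"BR":(40,-135)}
O=np.mean([X[k][:2]-R@loc[k] for k in loc],0)
print("th",th,"O",O)
for k in X: print(k,(R.T@(X[k][:2]-O)).round(1),X[k][2].round(1))
c=np.mean([X[k] for k in X if k[0]=="c"],0); print("cass world",c,"chute",R.T@(c[:2]-O))
d=X["cBL"]+X["cBR"]-X["cFL"]-X["cFR"];e=X["cFL"]+X["cBL"]-X["cFR"]-X["cBR"]
print("cyaw",np.arctan2(d[1],d[0])-th,np.arctan2(e[1],e[0])-np.pi/2-th,np.linalg.norm(d)/2,np.linalg.norm(e)/2)
W=imaging.camera("wrist");print(ray(W,(320,240)), state()["ee_pos"])
import scipy.spatial.transform as T
print(T.Rotation.from_rotvec(state()["orientation"]).as_matrix().round(3))
E
```

```text
FL [447.4  40.8  97.2] [0.1 0.1]
FR [ 483.4 -227.    99.3] [0.6 0.6]
BR [ 720.5 -193.8   98.5] [0.1 0.1]
cFL [502.6 -56.2 109.6] [0.5 0.5]
cBL [573.4 -41.7 118.8] [1.7 1.7]
cBR [ 593.7 -102.8  119.9] [0.6 0.6]
cFR [ 520.6 -121.5  118.7] [0.7 0.7]
hdrR_front [ 658.6 -137.7  180.9] [0.9 0.9]
FL [449.6  42.9 100. ] [446.8  36.5 100. ]
FR [ 483.3 -226.2  100. ] [ 483.6 -228.1  100. ]
BR [ 721.4 -192.4  100. ] [ 719.6 -195.5  100. ]
cFL [512.9 -45.7 122. ] [498.5 -73.  122. ]
cBL [577.5 -39.3 122. ] [570.8 -44.8 122. ]
cBR [ 594.5 -100.7  122. ] [ 593.3 -106.1  122. ]
cFR [ 522.4 -118.3  122. ] [ 520.  -126.5  122. ]
yaw from y,x 0.13349366620413727 0.1387734449187426 len 270.1887395343107 239.47108049293388
th 0.13597826795218684 O [663.21643501 -65.81307678]
FL [-199.4  134.9] 97.2
FR [-200.  -135.3] 99.3
BR [  39.4 -134.6] 98.5
cFL [-157.9   31.3] 109.6
cBL [-85.7  36.1] 118.8
cBR [-73.9 -27.2] 119.9
cFR [-148.9  -35.9] 118.7
hdrR_front [-14.3 -70.6] 180.9
cass world [547.55831355 -80.56075867 116.73136206] chute [-116.58969357    1.06702138]
cyaw 0.09140020866452542 0.15821402866614062 74.06166885180546 66.26108644481972
(array([ 228.00872141, -507.45690797,  383.83443074]), array([-0.27118943, -0.07376933, -0.95969494])) [ 152.3983532  -528.34727003  221.03844814]
[[ 0.961  0.277 -0.   ]
 [ 0.277 -0.961  0.   ]
 [ 0.    -0.    -1.   ]]
```

Chute: origin about (663, -66), yaw 0.136. The measured shelf edges, 270.2 and 239.5 mm, and its z of about 98 match the text. The cassette is at about chute (-117, 1). The tool always points down and the body starts only 64 mm above the tips, so it would hit the z 184 header in a low push. I'll push low at first, then with the tips raised near the cassette's top edge. First, a hover behind the cassette.

```bash
cat >> h.py <<'E'
from scipy.spatial.transform import Rotation as Ro
TH=0.136;O=np.array([663.2,-65.8])
CR=np.array([[np.cos(TH),-np.sin(TH)],[np.sin(TH),np.cos(TH)]])
def toW(x,y): return O+CR@[x,y]
def toC(p): return CR.T@(np.asarray(p)[:2]-O)
def where():
    s=state();R=Ro.from_rotvec(s["orientation"]).as_matrix()
    print("t",s["clock"],"TCP chute",toC(s["ee_pos"]).round(2),"z",s["ee_pos"][2].round(2),"yaw rel",(np.arctan2(R[1,0],R[0,0])-TH).round(4),"F",s["wrist_force"].round(1),"gap",round(s["finger_gap"],1))
    return s,R
def need(x,y,z):
    s,R=where();print("tool shift",(R.T@(np.r_[toW(x,y),z]-s["ee_pos"])).round(1))
E
python3 -c "
from h import *
need(-186,1,221)"
```

```text
t 0.3 TCP chute [-568.8  -389.02] z 221.04 yaw rel 0.1448 F [-0.2 -0.7  0.1] gap 88.2
tool shift [ 4.351e+02 -3.307e+02  2.000e-01]
```

```bash
python3 -m crank '[[[0.34,20,-15,0,0],[0.34,60,-45,0,2],[0.34,105,-80,0,4],[0.34,150,-114,0,6],[0.34,195,-148,0,8],[0.34,240,-182,0,8.3],[0.34,285,-217,0,8.3],[0.34,330,-251,0,8.3],[0.34,370,-281,0,8.3],[0.34,405,-308,0,8.3],[0.34,428,-325,0,8.3],[0.34,435,-331,0,8.3],[0.34,435,-331,0,8.3]]]' 20; python3 - <<'E'
from h import *
where()
for n in ("wrist","side"):
    c=imaging.camera(n);cv2.imwrite(f"pics/{n}1.png",c["frame"][:,:,::-1])
E
```

```text
clock: 1.92
ee_pos: [478.5, -90.0, 221.2]
orientation: [3.134, 0.214, -0.001]
wrist_force: [-0.1, -0.5, -0.1]
finger_gap: 30.0
t 1.925 TCP chute [-186.32    1.06] z 221.16 yaw rel 0.0004 F [-0.1 -0.5 -0.1] gap 30.0
```

View pics/wrist1.png

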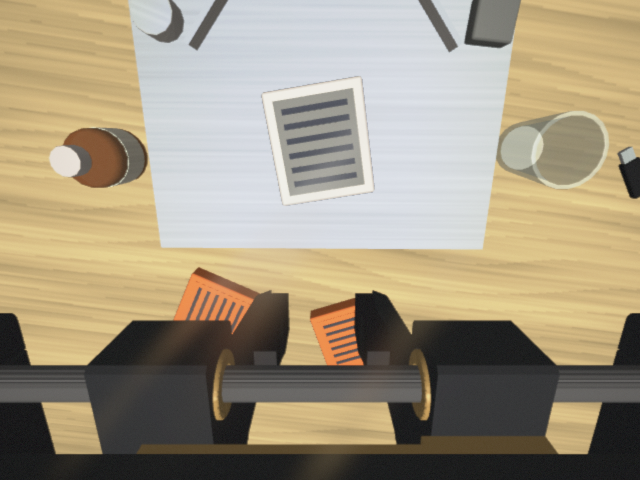

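View pics/side1.png

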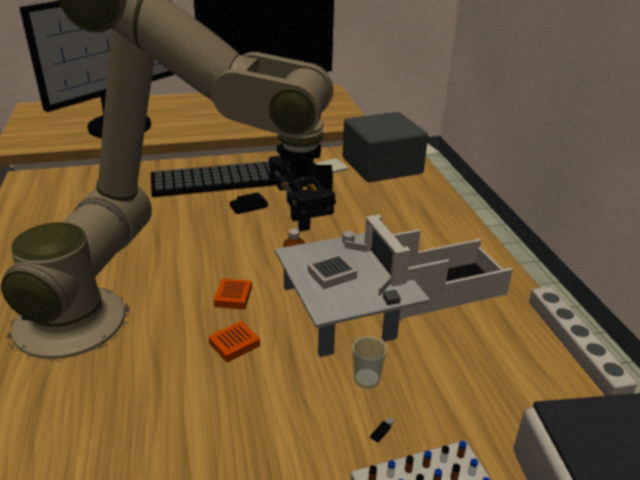

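The wrist view shows the cassette's white rim with corners at about (262,93), (361,77), (374,191) and (284,206), slightly turned. The shelf's front corners are at about (161,248) and (484,249). Flap and wings are ahead of it, and the orange look-alikes lie under the gripper, on the table.

```bash
python3 - <<'E'
from h import *
c=imaging.camera("wrist")
for n,p in (("FL",(161,248)),("FR",(484,249))): print(n,toC(onz(c,p,100)).round(1))
q=np.array([toC(onz(c,p,122)) for p in ((262,93),(361,77),(374,191),(284,206))]);print(q.round(1))
print("centre",q.mean(0),"sizes",[np.linalg.norm(q[i]-q[i-1]).round(1) for i in range(4)])
d=q[0]+q[1]-q[2]-q[3];print("yaw",np.arctan2(d[1],d[0]))
# triangulate near-left top corner across wrist/side for height
S=imaging.camera("scene")
f=lambda p:((p[0]+.5)/3-.5+150,(p[1]+.5)/3-.5+190)
for a,b in (((262,93),(432,181)),((361,77),(372,155)),((374,191),(421,111)),((284,206),(482,145))):
    x,e=tri([c,S],[a,f(b)]);print(toC(x).round(1),x[2].round(1),np.round(e,1))
need(-186,1.5,124)
E
```

```text
FL [-198.1  134.4]
FR [-199.5 -136.6]
[[ -80.5   40.2]
 [ -70.6  -27. ]
 [-147.4  -39. ]
 [-158.4   27.7]]
centre [-114.23381684    0.49509281] sizes [np.float64(78.9), np.float64(67.9), np.float64(77.6), np.float64(67.6)]
yaw 0.15659219162581794
[-80.3  39.5] 123.7 [0.5 0.5]
[-71.6 -25.8] 122.8 [1.3 1.3]
[-149.4  -38.2] 117.4 [2. 2.]
[-160.9   29. ] 106.2 [0.7 0.7]
t 2.125 TCP chute [-186.63    0.41] z 221.29 yaw rel -0.0014 F [ 0.1 -0.6  0. ] gap 29.9
tool shift [ 0.6 -1.1 97.3]
```

Heights and sizes fit (about 123 mm against 122, and 78 x 68). The rear corner is near x -160. Next I go down behind it to tip z of about 107.

```bash
python3 -m crank '[[[0.34,0,-1,20,0],[0.34,0,-1,55,0],[0.34,0,-1,85,0],[0.34,0,-1,97,0],[0.34,0,-1,97,0]]]'; python3 - <<'E'
from h import *
need(-85,1,124)
c=imaging.camera("side");cv2.imwrite("pics/side2.png",cv2.resize(c["frame"][180:330,240:440,::-1],None,fx=4,fy=4))
E
```

```text
clock: 2.75
ee_pos: [478.4, -89.2, 124.3]
orientation: [-3.134, -0.212, 0.001]
wrist_force: [0.2, 0.7, 0.6]
finger_gap: 29.9
t 2.75 TCP chute [-186.25    1.87] z 124.29 yaw rel -0.0007 F [0.2 0.7 0.6] gap 29.9
tool shift [101.2   0.8   0.2]
```

View pics/side2.png

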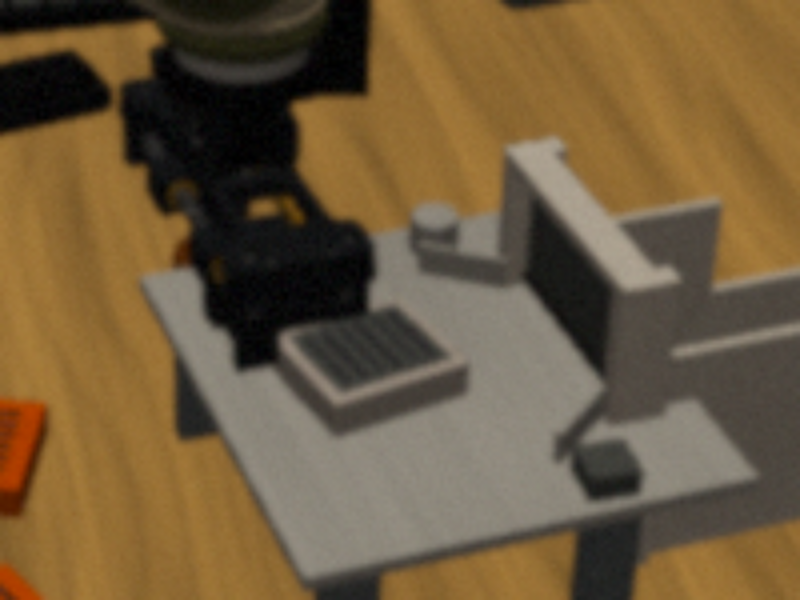

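The fingers stand behind the cassette, at about (250,340) in this crop, with the shelf edge behind them. Now the low push, staying well short of the header.

```bash
python3 -m crank '[[[0.34,5,0,0,0],[0.34,12,0,0,0],[0.34,20,0,0,0],[0.34,29,0,0,0],[0.34,38,0,0,0],[0.34,47,0,0,0],[0.34,56,0,0,0],[0.34,65,0,0,0],[0.34,74,0,0,0],[0.34,83,0,0,0],[0.34,92,0,0,0],[0.34,98,0,0,0],[0.34,101,0,0,0]]]'; python3 - <<'E'
from h import *
where()
c=imaging.camera("side");cv2.imwrite("pics/side3.png",cv2.resize(c["frame"][180:330,260:460,::-1],None,fx=4,fy=4))
c=imaging.camera("wrist");cv2.imwrite("pics/wrist3.png",c["frame"][:,:,::-1])
E
```

```text
clock: 4.42
ee_pos: [578.9, -75.1, 124.2]
orientation: [3.134, 0.214, -0.0]
wrist_force: [0.1, 0.9, 0.4]
finger_gap: 30.0
t 4.425 TCP chute [-84.81   2.2 ] z 124.19 yaw rel 0.0 F [0.1 0.9 0.4] gap 30.0
```

View pics/side3.png

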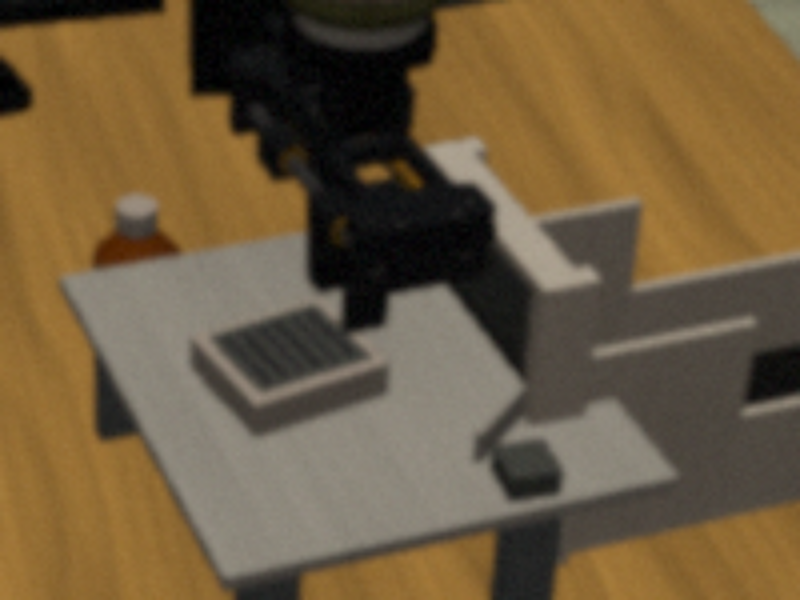

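View pics/wrist3.png

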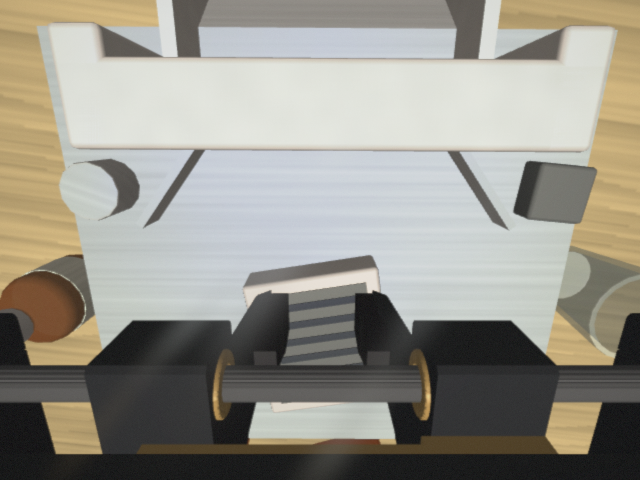

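The cassette has not moved and the force is about 0, though the TCP reads 100 mm farther on. I must find out where the fingertips really are before moving on.

```bash
python3 - <<'E'
from h import *
s,R=where()
D=imaging.camera("side");S=imaging.camera("scene");W=imaging.camera("wrist")
cv2.imwrite("pics/scene3.png",cv2.resize(S["frame"][190:300,200:380,::-1],None,fx=4,fy=4))
for y in (-33,-15,15,33):
  for z in (107,124,140):
    X=np.r_[toW(-85,y),z]
    u=proj(D,X);print(y,z,"side crop",((u-[260,180])*4).round(),"wrist",proj(W,X).round(),"scene crop",((proj(S,X)-[200,190])*4).round())
E
```

```text
t 4.525 TCP chute [-84.95   2.2 ] z 124.19 yaw rel 0.0 F [-0.9 -0.5  0. ] gap 30.0
-33 107 side crop [367. 394.] wrist [385. 285.] scene crop [300. 208.]
-33 124 side crop [369. 367.] wrist [390. 298.] scene crop [299. 189.]
-33 140 side crop [370. 342.] wrist [397. 313.] scene crop [298. 171.]
-15 107 side crop [354. 375.] wrist [352. 285.] scene crop [319. 220.]
-15 124 side crop [355. 348.] wrist [354. 298.] scene crop [318. 200.]
-15 140 side crop [357. 323.] wrist [358. 313.] scene crop [318. 182.]
15 107 side crop [332. 343.] wrist [297. 285.] scene crop [353. 239.]
15 124 side crop [333. 317.] wrist [295. 298.] scene crop [352. 220.]
15 140 side crop [334. 291.] wrist [292. 313.] scene crop [352. 201.]
33 107 side crop [319. 325.] wrist [264. 285.] scene crop [373. 251.]
33 124 side crop [320. 299.] wrist [259. 298.] scene crop [373. 232.]
33 140 side crop [321. 273.] wrist [253. 313.] scene crop [372. 213.]
```

View pics/scene3.png

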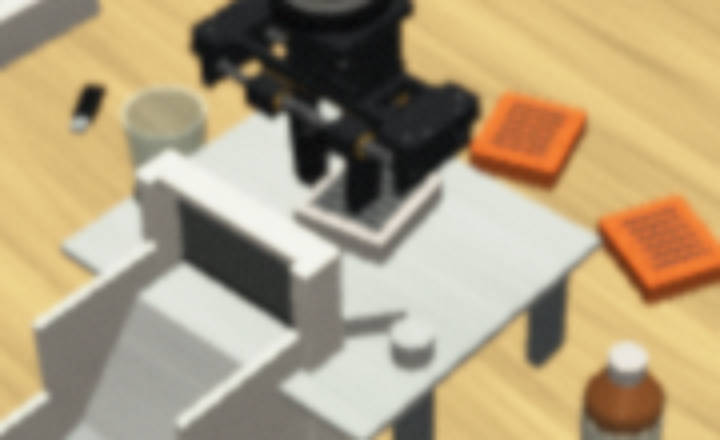

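```bash
python3 - <<'E'
from h import *
D=imaging.camera("side");S=imaging.camera("scene")
a=D["frame"][210:275,310:410,::-1];b=S["frame"][195:260,250:350,::-1]
g=lambda x:np.clip((cv2.resize(x,None,fx=7,fy=7,interpolation=2).astype(float)/255)**.6*255,0,255).astype(np.uint8)
cv2.imwrite("pics/d4.png",g(a));cv2.imwrite("pics/s4.png",g(b))
E
```

```text
(no output)
```

View pics/d4.png

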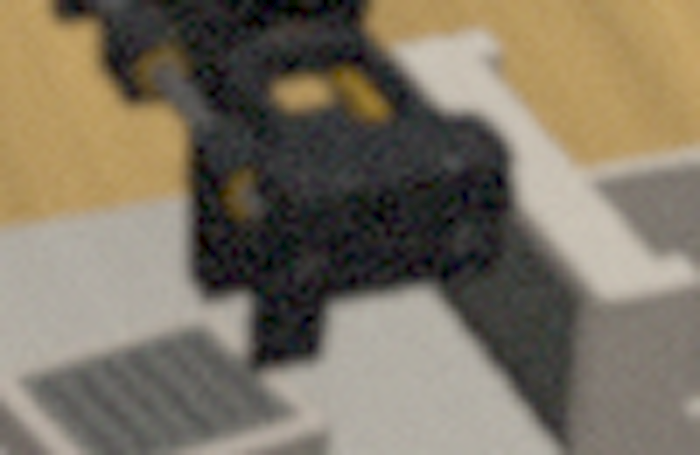

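View pics/s4.png

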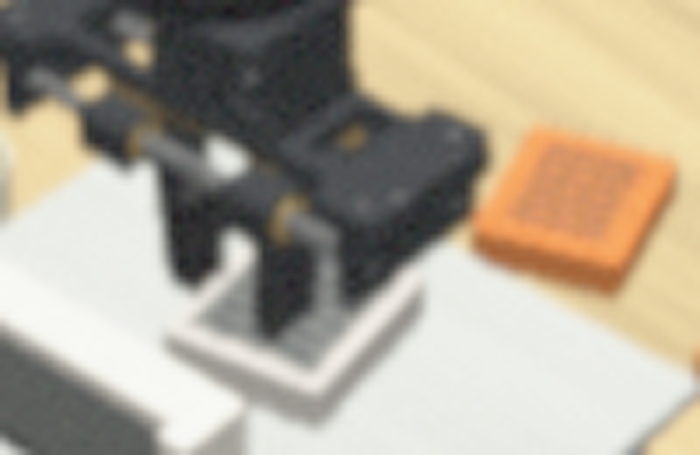

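```bash
python3 - <<'E'
from h import *
D=imaging.camera("side");S=imaging.camera("scene")
x,e=tri([S,D],[(277.9,234.8),(351.4,261.2)]);print("right tip",toC(x),x[2],e)
for z in (120,130,140,150): print(z,toC(onz(S,(277.9,234.8),z)).round(0),toC(onz(D,(351.4,261.2),z)).round(0),"left",toC(onz(S,(289.3,242.4),z)).round(0))
# body lower corner (end block)
for z in (150,160,170,180,190): print(z,"block low right side",toC(onz(D,(310+505/7,210+235/7),z)).round(0),"low-left",toC(onz(D,(310+200/7,210+292/7),z)).round(0),"scene left block low",toC(onz(S,(250+355/7,195+300/7),z)).round(0))
where()
E
```

```text
right tip [-82.7598043  -19.32019261] 141.2377253549366 [0.8302655575222407, 0.8302655575221677]
120 [-101.  -37.] [-69.   8.] left [-98.   8.]
130 [-93. -28.] [-75.  -5.] left [-90.  15.]
140 [-85. -20.] [-81. -18.] left [-81.  23.]
150 [-76. -12.] [-88. -32.] left [-73.  31.]
150 block low right side [-1.  7.] low-left [-99.   9.] scene left block low [-105.   42.]
160 block low right side [-8. -6.] low-left [-105.   -5.] scene left block low [-97.  49.]
170 block low right side [-15. -20.] low-left [-111.  -19.] scene left block low [-88.  57.]
180 block low right side [-23. -34.] low-left [-117.  -33.] scene left block low [-79.  64.]
190 block low right side [-30. -47.] low-left [-123.  -46.] scene left block low [-71.  72.]
t 4.875 TCP chute [-85.21   2.14] z 124.33 yaw rel -0.0002 F [ 0.4  0.8 -0.7] gap 30.0
```

Two views put the fingertips at z 141 while the TCP reads 124, so the tips are 17 mm above the TCP reading, not below it. That is why they passed over the cassette without touching. I'll settle it with a gentle touch on the cassette's top, which lies right underneath.

```bash
python3 -m crank '[[[0.34,0,0,6,0],[0.34,0,0,12,0],[0.34,0,0,14,0],[0.34,0,0,14,0]]]'; python3 -m crank '[[[0.34,0,0,1,0],[0.34,0,0,2,0],[0.34,0,0,2,0]]]';  python3 -m crank '[[[0.34,0,0,1,0],[0.34,0,0,1,0]]]'
```

```text
clock: 5.38
ee_pos: [578.5, -75.2, 110.0]
orientation: [-3.134, -0.213, 0.001]
wrist_force: [-0.4, 0.9, 0.2]
finger_gap: 29.9
clock: 5.75
ee_pos: [578.6, -75.2, 108.2]
orientation: [-3.134, -0.213, 0.0]
wrist_force: [0.6, -0.3, -0.2]
finger_gap: 30.1
clock: 6.0
ee_pos: [578.6, -75.2, 107.2]
orientation: [-3.134, -0.213, 0.0]
wrist_force: [-0.9, 0.8, -0.4]
finger_gap: 30.1
```

```bash
python3 -m crank '[[[0.34,0,0,1,0],[0.34,0,0,1,0]]]';  python3 -m crank '[[[0.34,0,0,1,0],[0.34,0,0,1,0]]]'; python3 - <<'E'
from h import *
D=imaging.camera("side");S=imaging.camera("scene")
a=D["frame"][210:275,310:410,::-1];b=S["frame"][195:260,250:350,::-1]
g=lambda x:np.clip((cv2.resize(x,None,fx=6,fy=6,interpolation=2).astype(float)/255)**.6*255,0,255).astype(np.uint8)
cv2.imwrite("pics/d5.png",np.vstack([g(a),g(b)])[:, :600][:780])
cv2.imwrite("pics/d5.png",cv2.resize(np.hstack([g(a),g(b)]),(800,260)))
E
```

```text
clock: 6.25
ee_pos: [578.5, -75.2, 106.1]
orientation: [-3.134, -0.213, 0.0]
wrist_force: [-0.7, -1.6, 0.3]
finger_gap: 29.8
clock: 6.5
ee_pos: [578.5, -75.2, 105.2]
orientation: [-3.134, -0.213, 0.0]
wrist_force: [-0.4, 0.1, -0.9]
finger_gap: 29.9
```

View pics/d5.png

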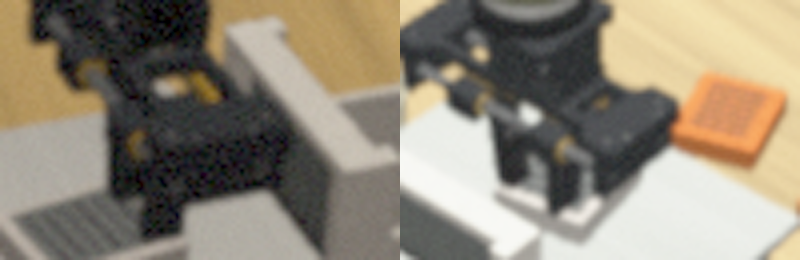

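The tips are just above the cassette's top (finger bottom at about (165,235) in the left panel). I go on down in 1 mm steps.

```bash
python3 -m crank '[[[0.34,0,0,1,0],[0.34,0,0,1,0]]]' | grep -E "pos|force";  python3 -m crank '[[[0.34,0,0,1,0],[0.34,0,0,1,0]]]'| grep -E "pos|force"
```

```text
ee_pos: [578.7, -75.2, 105.0]
wrist_force: [-1.5, -0.2, 5.4]
ee_pos: [578.7, -75.2, 104.9]
wrist_force: [-4.6, 1.0, 12.7]
```

```bash
python3 -m crank '[[[0.34,0,0,1,0],[0.34,0,0,1,0]]]' | grep -E "pos|force"
```

```text
ee_pos: [578.8, -75.2, 104.9]
wrist_force: [-7.8, 2.2, 19.9]
```

Contact is at TCP z 105.0, tip z 122, so the tips are confirmed 17 mm above the reported TCP z. I go up and back, then down again behind the cassette to tip z 106 (TCP 89).

```bash
python3 -m crank '[[[0.34,0,0,-10,0],[0.34,0,0,-25,0],[0.34,-20,0,-28,0],[0.34,-50,0,-28,0],[0.34,-80,0,-28,0],[0.34,-98,0,-28,0],[0.34,-102,0,-28,0],[0.34,-102,0,-15,0],[0.34,-102,0,0,0],[0.34,-102,0,10,0],[0.34,-102,0,13,0],[0.34,-102,0,13,0]]]'; python3 - <<'E'
from h import *
need(-85,0,89)
c=imaging.camera("side");cv2.imwrite("pics/side6.png",cv2.resize(c["frame"][180:330,240:440,::-1],None,fx=4,fy=4))
E
```

```text
clock: 8.85
ee_pos: [477.7, -89.0, 89.2]
orientation: [-3.134, -0.214, 0.0]
wrist_force: [0.3, -0.3, 0.1]
finger_gap: 30.0
t 8.85 TCP chute [-186.88    2.17] z 89.16 yaw rel 0.0001 F [ 0.3 -0.3  0.1] gap 30.0
tool shift [101.9   2.2   0.2]
```

View pics/side6.png

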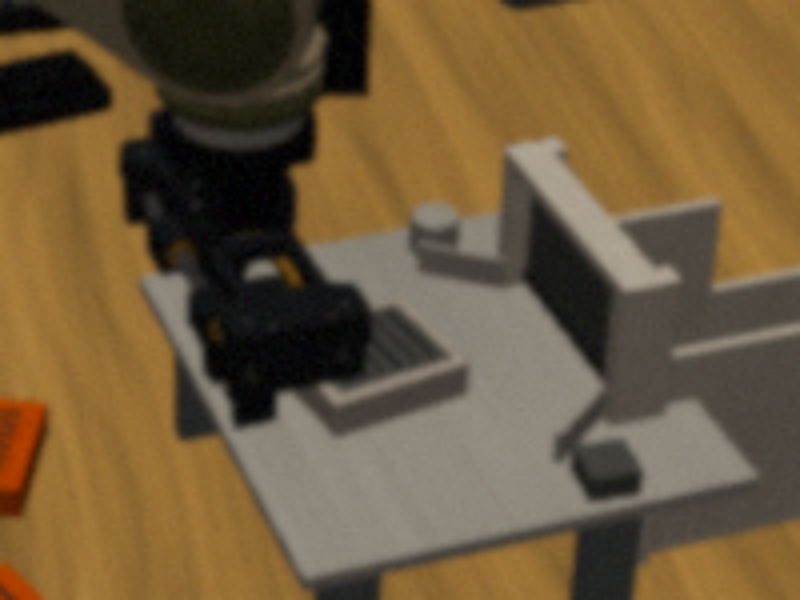

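The tips now stand low on the shelf just behind the cassette (finger foot at about (255,415)). Push.

```bash
python3 -m crank '[[[0.34,5,1,0,0],[0.34,12,2,0,0],[0.34,20,2,0,0],[0.34,28,2,0,0],[0.34,36,2,0,0],[0.34,44,2,0,0],[0.34,52,2,0,0],[0.34,60,2,0,0],[0.34,60,2,0,0]]]'; python3 - <<'E'
from h import *
where()
c=imaging.camera("side");cv2.imwrite("pics/side7.png",cv2.resize(c["frame"][180:330,240:440,::-1],None,fx=4,fy=4))
E
```

```text
clock: 10.02
ee_pos: [537.9, -82.8, 89.2]
orientation: [3.134, 0.214, 0.001]
wrist_force: [-0.3, 0.3, 0.0]
finger_gap: 29.9
t 10.025 TCP chute [-126.47    0.13] z 89.2 yaw rel 0.0002 F [-0.3  0.3  0. ] gap 29.9
```

View pics/side7.png

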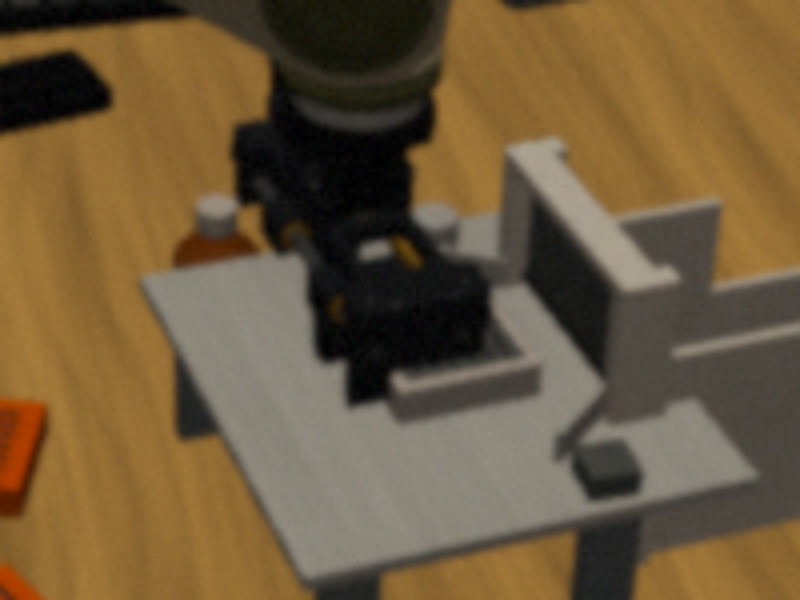

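The cassette moves along squarely (its near edge now runs from (395,390) to (535,365)). I continue to x -87.

```bash
python3 -m crank '[[[0.34,5,0,0,0],[0.34,12,0,0,0],[0.34,20,0,0,0],[0.34,28,0,0,0],[0.34,36,0,0,0],[0.34,40,0,0,0],[0.34,40,0,0,0]]]'; python3 - <<'E'
from h import *
where()
c=imaging.camera("side");cv2.imwrite("pics/side8.png",cv2.resize(c["frame"][180:330,260:460,::-1],None,fx=4,fy=4))
c=imaging.camera("wrist");cv2.imwrite("pics/wrist8.png",c["frame"][:,:,::-1])
c=imaging.camera("scene");cv2.imwrite("pics/scene8.png",cv2.resize(c["frame"][190:300,200:380,::-1],None,fx=4,fy=4))
E
```

```text
clock: 10.95
ee_pos: [577.2, -77.4, 89.2]
orientation: [3.134, 0.214, 0.001]
wrist_force: [-0.1, -0.5, 0.5]
finger_gap: 29.7
t 10.95 TCP chute [-86.77   0.2 ] z 89.19 yaw rel 0.0001 F [-0.1 -0.5  0.5] gap 29.7
```

View pics/side8.png

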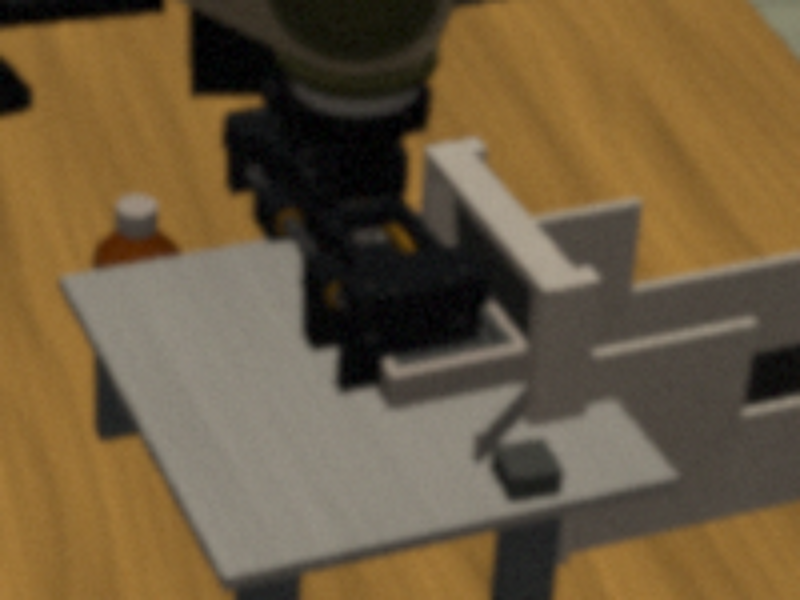

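View pics/wrist8.png

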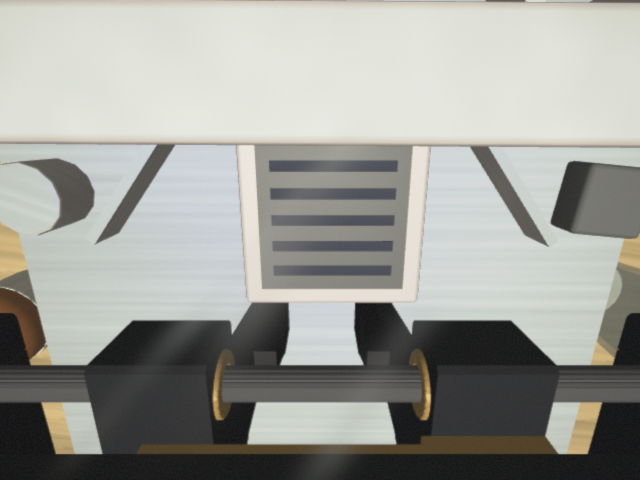

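View pics/scene8.png

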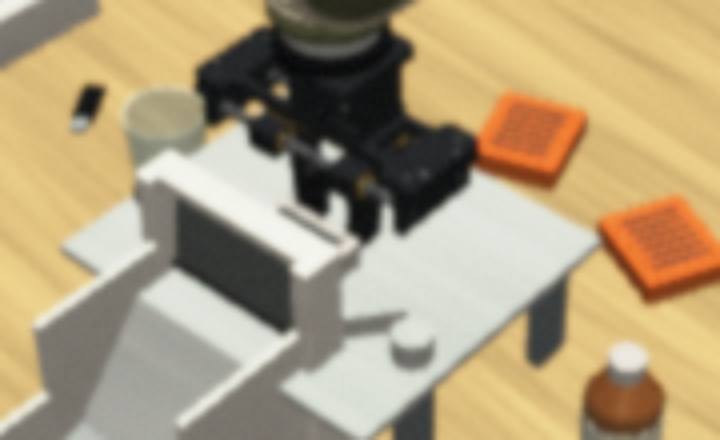

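The cassette is square and centred: wrist view rear corners at (248,302) and (418,302), between the wings, front end at the flap. Both bystanders behind the wings are still in place. I now measure the rear edge, and the body's lower edge against the header.

```bash
python3 - <<'E'
from h import *
W=imaging.camera("wrist");D=imaging.camera("side");S=imaging.camera("scene")
for p in ((248,302),(418,302)): print("rear",toC(onz(W,p,122)).round(1))
for z in (160,170,180,190): print(z,toC(onz(D,(260+480/4,180+335/4),z)).round(0),toC(onz(D,(260+480/4,180+280/4),z)).round(0), "scene Lblock low front",toC(onz(S,(200+400/4,190+235/4),z)).round(0),toC(onz(S,(200+470/4,190+185/4),z)).round(0))
where()
g=lambda x:np.clip((cv2.resize(x,None,fx=7,fy=7,interpolation=2).astype(float)/255)**.5*255,0,255).astype(np.uint8)
cv2.imwrite("pics/d9.png",g(D["frame"][205:285,310:420,::-1]));cv2.imwrite("pics/s9.png",g(S["frame"][195:265,240:340,::-1]))
E
```

```text
rear [-72.7  29.2]
rear [-72.8 -39.3]
160 [-44. -71.] [-23. -27.] scene Lblock low front [-64.  75.] [-130.   78.]
170 [-50. -84.] [-30. -40.] scene Lblock low front [-56.  82.] [-120.   85.]
180 [-57. -97.] [-37. -54.] scene Lblock low front [-47.  90.] [-111.   93.]
190 [ -64. -110.] [-44. -67.] scene Lblock low front [-39.  97.] [-102.  100.]
t 11.25 TCP chute [-87.19   0.15] z 89.29 yaw rel -0.0002 F [-1.1 -0.4 -0. ] gap 30.0
```

View pics/d9.png

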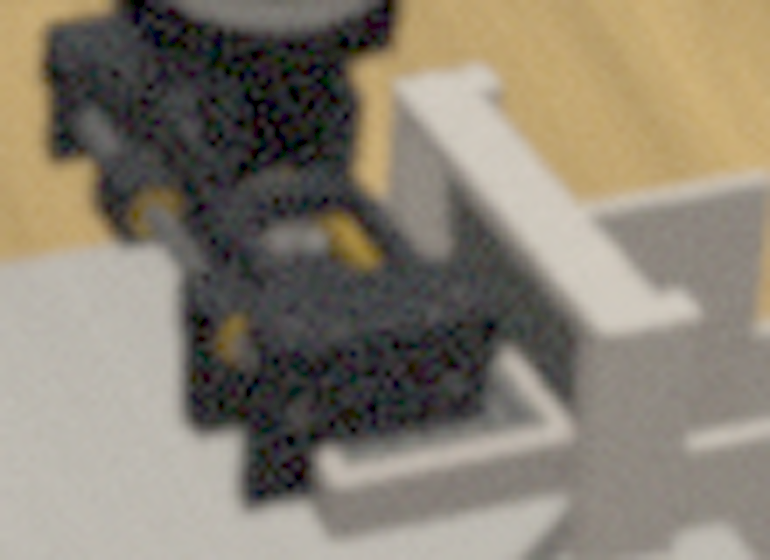

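View pics/s9.png

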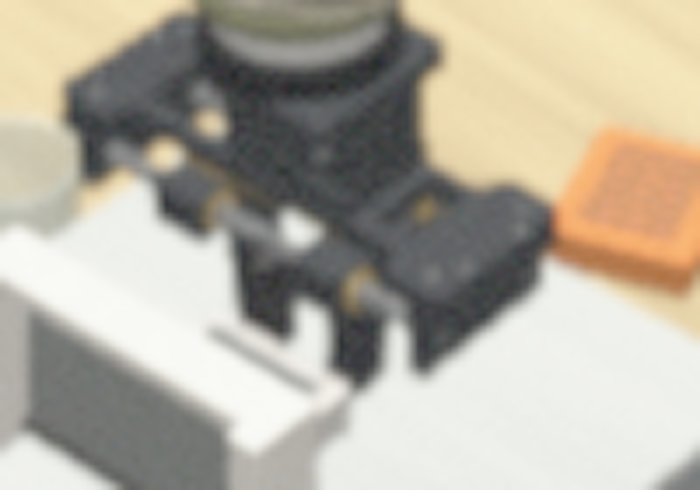

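The body's underside is about 64-70 mm above the tips. With the tips at z 120.5, 1.5 mm below the cassette's top, it should just clear the header at 184. I raise 14.5 mm and push on in small, force-checked steps.

```bash
python3 -m crank '[[[0.34,0,0,-8,0],[0.34,0,0,-14.2,0],[0.34,6,0,-14.2,0],[0.34,14,0,-14.2,0],[0.34,22,0,-14.2,0],[0.34,30,0,-14.2,0],[0.34,34,0,-14.2,0]]]';python3 -m crank '[[[0.34,3,0,0,0],[0.34,6,0,0,0],[0.34,8,0,0,0]]]'; python3 - <<'E'
from h import *
where()
c=imaging.camera("wrist");cv2.imwrite("pics/wrist10.png",c["frame"][:,:,::-1])
c=imaging.camera("side");cv2.imwrite("pics/side10.png",cv2.resize(c["frame"][180:330,260:460,::-1],None,fx=4,fy=4))
E
```

```text
clock: 12.12
ee_pos: [610.5, -73.1, 104.7]
orientation: [3.133, 0.213, -0.001]
wrist_force: [-6.8, -0.4, 10.8]
finger_gap: 29.8
clock: 12.5
ee_pos: [618.3, -72.0, 104.7]
orientation: [3.133, 0.213, -0.001]
wrist_force: [-6.6, -1.3, 10.7]
finger_gap: 30.0
t 12.5 TCP chute [-4.534e+01 -3.000e-02] z 104.73 yaw rel -0.0001 F [-6.6 -1.3 10.7] gap 30.0
```

View pics/wrist10.png

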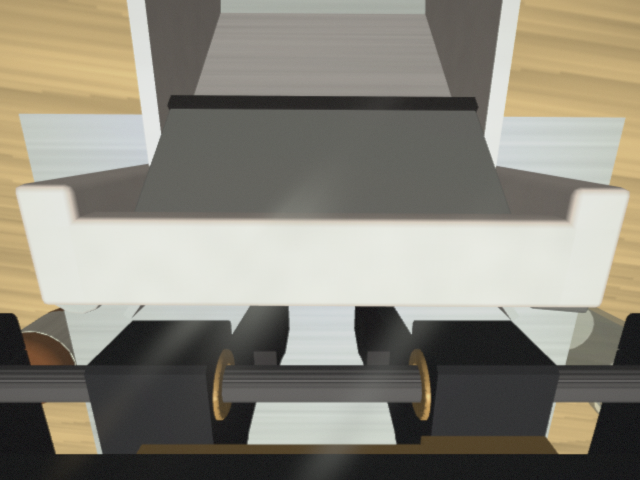

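View pics/side10.png

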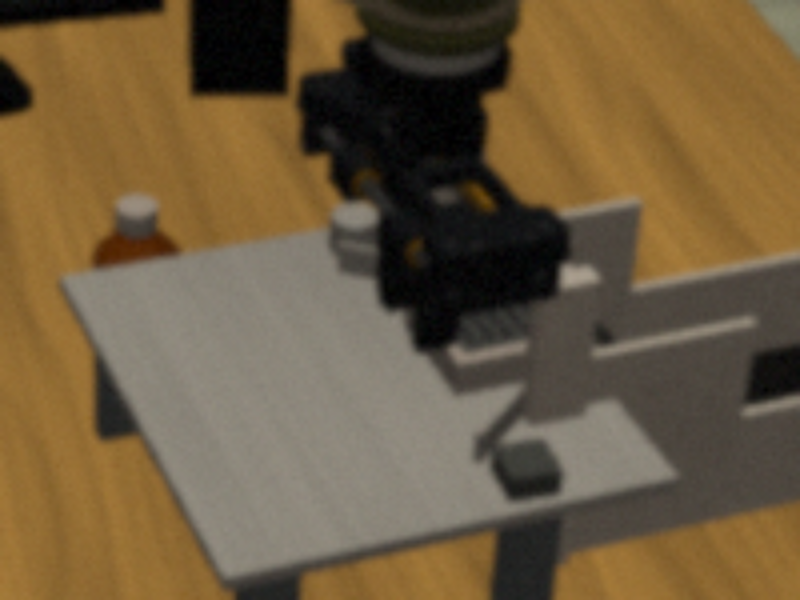

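The flap has opened (its lower edge is at row 100 of the wrist view). The force reads 10.7 N up and 6.6 N back, so I check whether the tips have ridden onto the cassette's top or the body is on the header.

```bash
python3 - <<'E'
from h import *
W=imaging.camera("wrist");D=imaging.camera("side");S=imaging.camera("scene")
for p in ((452,352),): print("rear right top",toC(onz(D,(260+p[0]/4,180+p[1]/4),122)).round(1))
print("low corner", toC(onz(D,(260+455/4,180+393/4),100)).round(1))
for z in (110,115,120,122,130,140): print("flap edge",z,toC(onz(W,(170,108),z)).round(1),toC(onz(W,(476,108),z)).round(1))
s,R=where();print(s["torque"])
g=lambda x:np.clip((cv2.resize(x,None,fx=7,fy=7,interpolation=2).astype(float)/255)**.5*255,0,255).astype(np.uint8)
cv2.imwrite("pics/d11.png",g(D["frame"][215:290,340:450,::-1]));cv2.imwrite("pics/s11.png",g(S["frame"][205:285,230:340,::-1]))
E
```

```text
rear right top [-37.9 -31.9]
low corner [-37.5 -38. ]
flap edge 110 [44.3 62.1] [ 44.2 -64.8]
flap edge 115 [43.9 60.1] [ 43.9 -62.7]
flap edge 120 [43.6 58.1] [ 43.5 -60.7]
flap edge 122 [43.4 57.3] [ 43.4 -59.9]
flap edge 130 [42.9 54.1] [ 42.8 -56.6]
flap edge 140 [42.2 50.2] [ 42.1 -52.5]
t 12.75 TCP chute [-45.17  -0.05] z 104.75 yaw rel -0.0001 F [-5.1 -1.1  8.7] gap 30.0
[-0.11082916  0.89377432  0.00615982]
```

View pics/d11.png

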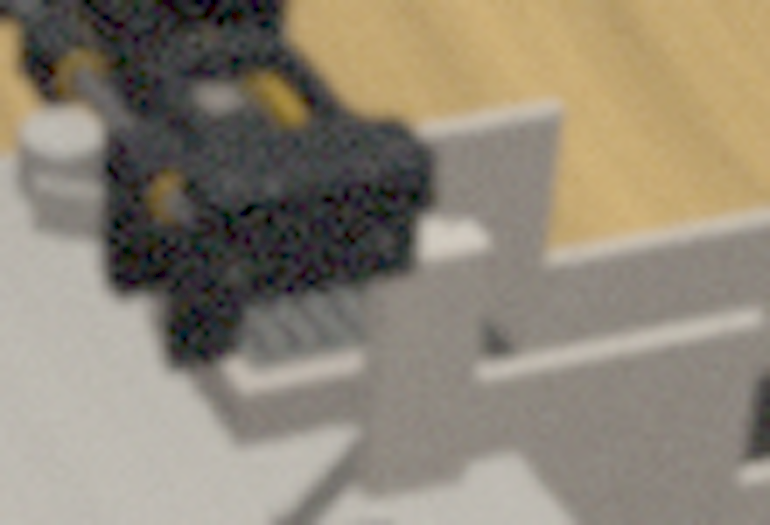

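View pics/s11.png

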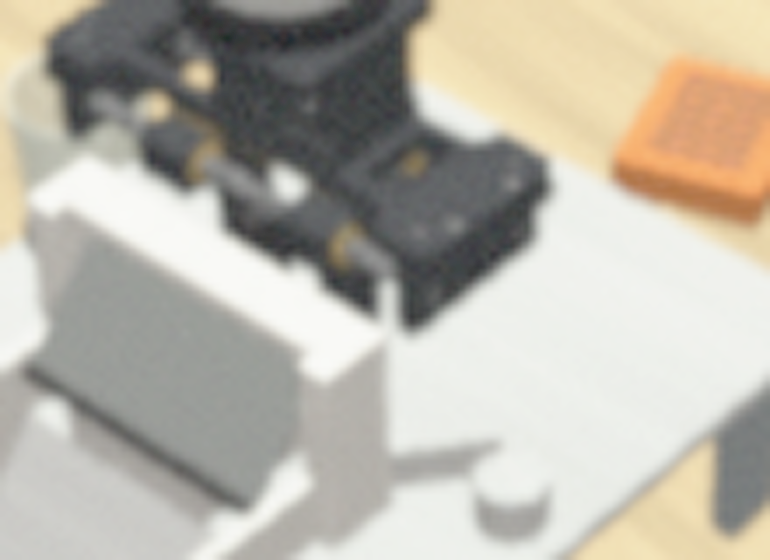

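The cassette's rear edge is at x -38 and the finger fronts at about -37, so the cassette is following and the load is moderate. I continue in small steps towards the header.

```bash
python3 -m crank '[[[0.34,3,0,0,0],[0.34,6,0,0,0],[0.34,9,0,0,0],[0.34,9,0,0,0]]]'; python3 - <<'E'
from h import *
s,R=where();print(s["torque"])
D=imaging.camera("side");S=imaging.camera("scene")
g=lambda x:np.clip((cv2.resize(x,None,fx=7,fy=7,interpolation=2).astype(float)/255)**.5*255,0,255).astype(np.uint8)
cv2.imwrite("pics/d12.png",g(D["frame"][215:290,340:450,::-1]));cv2.imwrite("pics/s12.png",g(S["frame"][205:285,230:340,::-1]))
E
```

```text
clock: 13.25
ee_pos: [627.5, -70.8, 104.7]
orientation: [3.133, 0.213, 0.0]
wrist_force: [-4.7, -0.1, 9.0]
finger_gap: 30.1
t 13.25 TCP chute [-36.06  -0.08] z 104.74 yaw rel -0.0001 F [-4.7 -0.1  9. ] gap 30.1
[-0.04530848  0.80987306  0.01671978]
```

View pics/d12.png

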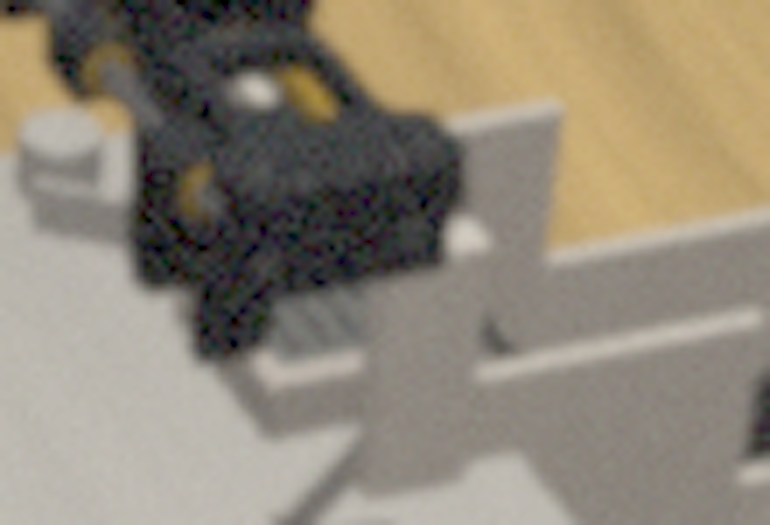

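View pics/s12.png

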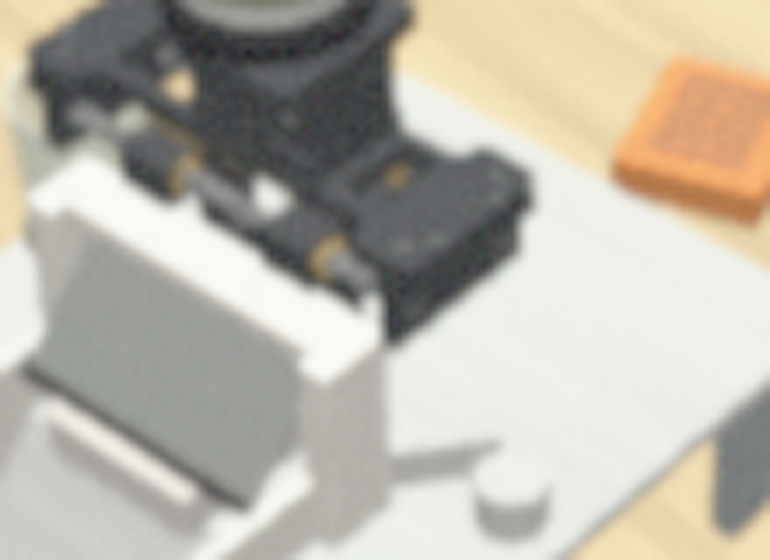

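The cassette is following; its white front edge now shows beyond the flap (scene crop (55,410)-(195,490)). I go on in small steps to about x -25, watching the x force for header contact.

```bash
python3 -m crank '[[[0.34,2,0,0,0],[0.34,4,0,0,0],[0.34,6,0,0,0],[0.34,6,0,0,0]]]'|grep -E "pos|force"; python3 -m crank '[[[0.34,1.5,0,0,0],[0.34,3,0,0,0],[0.34,3,0,0,0]]]'|grep -E "pos|force"
```

```text
ee_pos: [633.3, -69.9, 104.8]
wrist_force: [-4.7, -1.2, 9.9]
ee_pos: [636.3, -69.5, 104.8]
wrist_force: [-5.8, -0.7, 9.5]
```

```bash
python3 - <<'E'
from h import *
s,R=where();print(s["torque"])
D=imaging.camera("side");S=imaging.camera("scene");W=imaging.camera("wrist")
g=lambda x:np.clip((cv2.resize(x,None,fx=7,fy=7,interpolation=2).astype(float)/255)**.5*255,0,255).astype(np.uint8)
cv2.imwrite("pics/d13.png",g(D["frame"][215:290,340:450,::-1]));cv2.imwrite("pics/w13.png",W["frame"][:,:,::-1])
E
```

```text
t 14.225 TCP chute [-27.2   -0.05] z 104.8 yaw rel -0.0001 F [-5.8 -0.7  9.5] gap 29.9
[-0.09928183  0.96263456 -0.03342091]
```

View pics/d13.png

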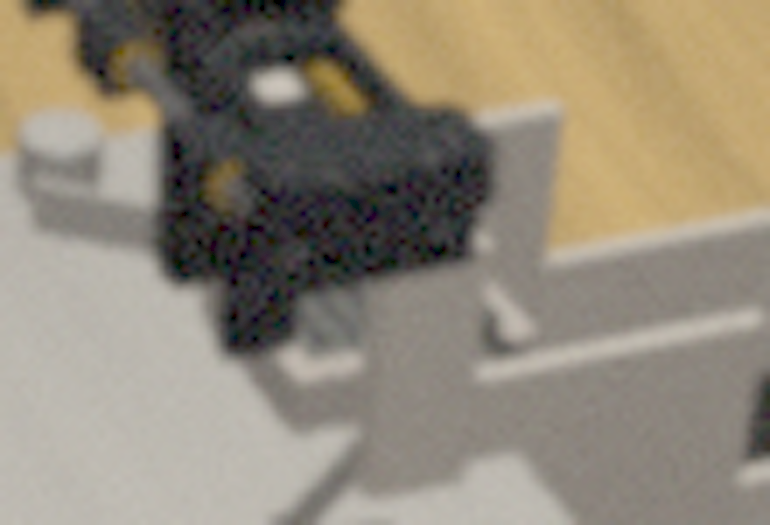

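View pics/w13.png

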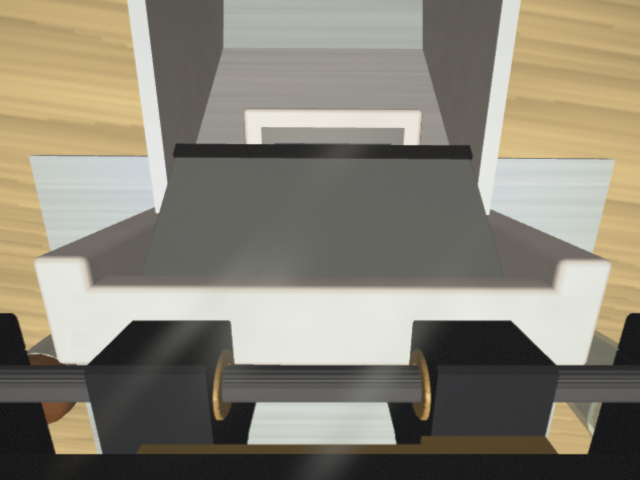

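The cassette's white front rim shows beyond the flap's lower edge (wrist: (246,110)-(420,110); flap edge at row 145). I measure it.

```bash
python3 - <<'E'
from h import *
W=imaging.camera("wrist")
for p in ((246,110),(420,110)): print("front",toC(onz(W,p,122)).round(1))
print("flap edge",toC(onz(W,(322,152),122)).round(1))
E
python3 -m crank '[[[0.34,1,0,0,0],[0.34,2,0,0,0],[0.34,2,0,0,0]]]'|grep -E "pos|force"
```

```text
front [60.7 28.3]
front [ 60.6 -38.5]
flap edge [45.  -0.9]
ee_pos: [637.5, -69.3, 104.8]
wrist_force: [-10.8, -1.7, 10.9]
```

The front edge is at x 61, so the middle is at about 21 and the rear at -19. The force rise at x -26 means the finger shanks have met the header, and a downward tool can't push farther from this side. About 16 mm of the cassette's top is clear beyond the flap. I'll back off, rise, cross over the header, and press it forward and down at its front end, past the shelf's edge, so that it tips onto the ramp.

```bash
python3 -m crank '[[[0.34,-6,0,-2,0],[0.34,-8,0,-20,0],[0.34,-8,0,-50,0],[0.34,-8,0,-75,0],[0.34,0,0,-80,0],[0.34,20,0,-80,0],[0.34,45,0,-80,0],[0.34,68,0,-80,0],[0.34,84,0,-80,0],[0.34,88,0,-80,0],[0.34,88,0,-80,0]]]'; python3 - <<'E'
from h import *
s,R=where()
for n in ("wrist","side","scene"):
    c=imaging.camera(n);cv2.imwrite(f"pics/{n}14.png",c["frame"][:,:,::-1])
E
```

```text
clock: 16.18
ee_pos: [725.4, -57.1, 182.8]
orientation: [-3.134, -0.213, 0.001]
wrist_force: [0.2, 0.9, 0.6]
finger_gap: 30.2
t 16.175 TCP chute [62.77  0.24] z 182.84 yaw rel 0.0 F [0.2 0.9 0.6] gap 30.2
```

View pics/wrist14.png

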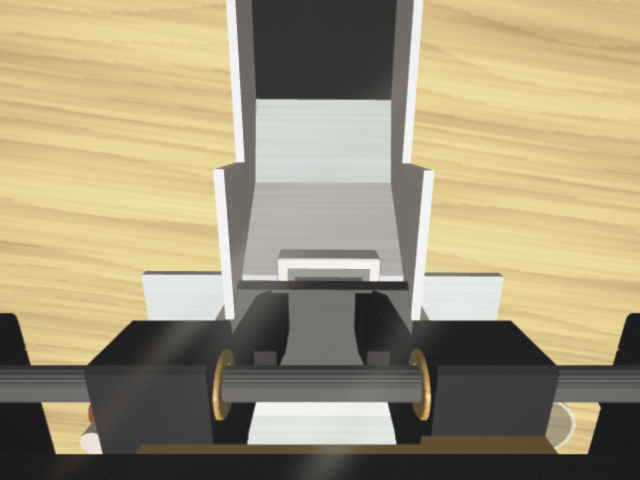

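View pics/scene14.png

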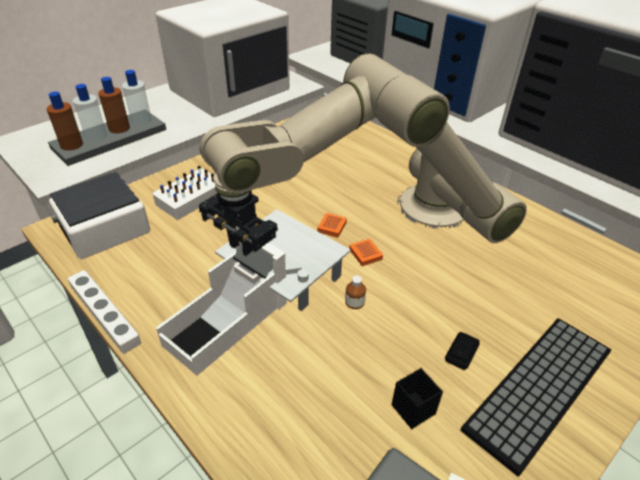

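From above, the white front rim shows ahead of the flap at rows 250-282 (columns 280-379), and the gripper clears the header. I check the rim's position, then go down above it.

```bash
python3 - <<'E'
from h import *
W=imaging.camera("wrist")
for p in ((280,259),(379,259),(330,288)): print(toC(onz(W,p,122)).round(1))
cv2.imwrite("pics/w15.png",cv2.resize(W["frame"][220:330,220:430,::-1],None,fx=3.5,fy=3.5,interpolation=2))
need(61,-3,110)
E
```

```text
[62.1 27.3]
[ 62. -39.]
[40.9 -6.3]
t 16.375 TCP chute [62.53  0.11] z 183.75 yaw rel -0.0003 F [-0.5  0.2  0.3] gap 29.9
tool shift [-1.5  3.1 73.8]
```

View pics/w15.png

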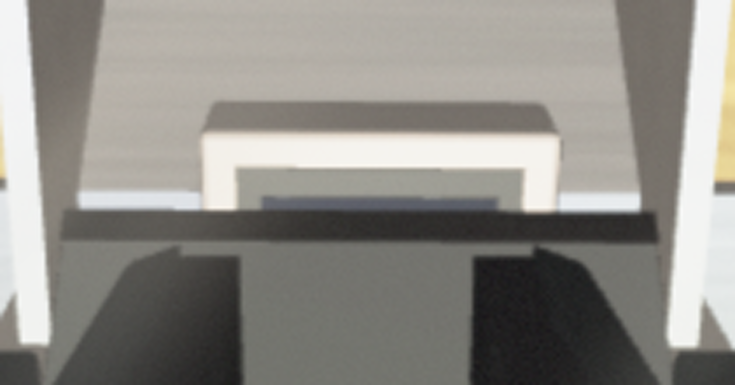

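The front is at x 62, y from -39 to 27. I go down to just above it, centred at y -4, and then press in small steps.

```bash
python3 -m crank '[[[0.34,-1,4,15,0],[0.34,-1,4,40,0],[0.34,-1,4,62,0],[0.34,-1,4,74,0],[0.34,-1,4,76,0],[0.34,-1,4,76,0]]]'; python3 - <<'E'
from h import *
s,R=where()
c=imaging.camera("side");cv2.imwrite("pics/d16.png",cv2.resize(c["frame"][180:310,340:500,::-1],None,fx=4.5,fy=4.5))
c=imaging.camera("scene");cv2.imwrite("pics/s16.png",cv2.resize(c["frame"][200:310,190:330,::-1],None,fx=5,fy=5))
c=imaging.camera("wrist");cv2.imwrite("pics/w16.png",c["frame"][:,:,::-1])
E
```

```text
clock: 17.12
ee_pos: [725.3, -61.3, 108.1]
orientation: [3.134, 0.213, 0.002]
wrist_force: [0.5, 0.2, -0.2]
finger_gap: 30.0
t 17.125 TCP chute [62.13 -3.97] z 108.08 yaw rel -0.0001 F [ 0.5  0.2 -0.2] gap 30.0
```

View pics/d16.png

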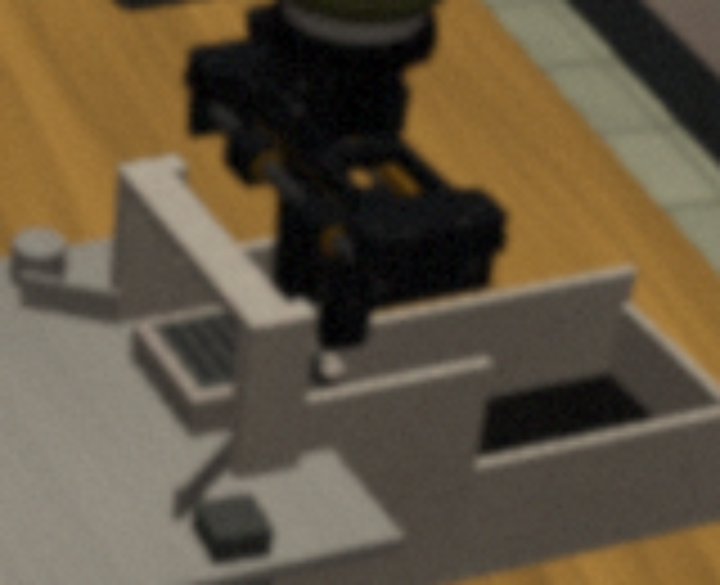

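View pics/s16.png

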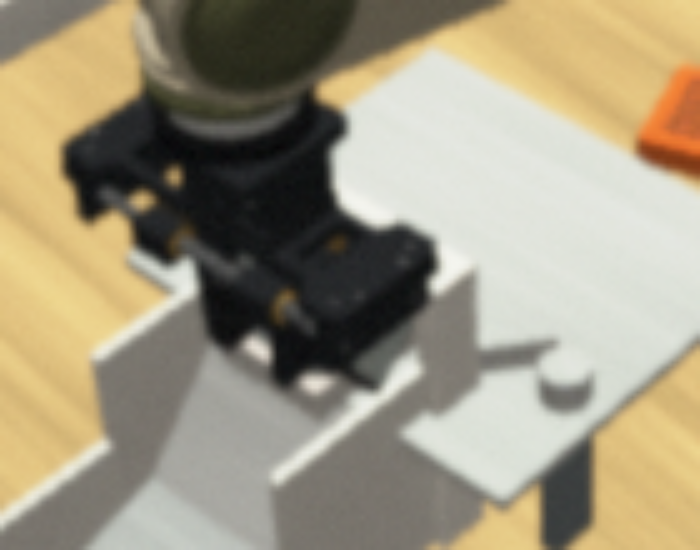

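View pics/w16.png

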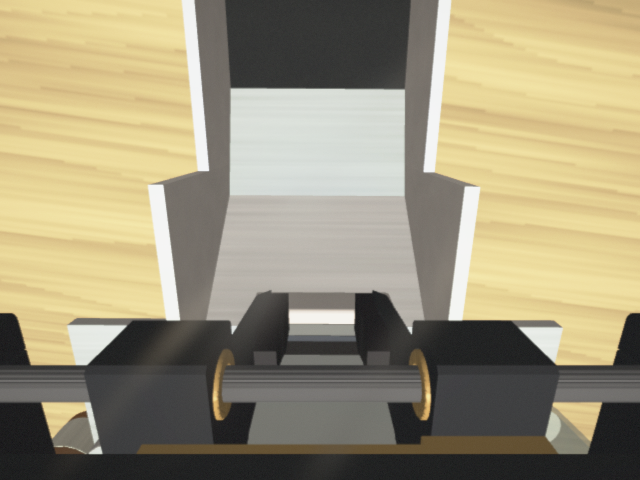

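The tips hang just over the rim (the white rim shows between them at rows 308-322), with the flap behind them. Now I press down gently.

```bash
python3 -m crank '[[[0.34,0,0,2,0],[0.34,0,0,4,0],[0.34,0.5,0,6,0],[0.34,1,0,8,0]]]'|grep -E "clock|pos|force"; python3 -m crank '[[[0.34,0.5,0,2,0],[0.34,1,0,4,0],[0.34,1,0,4,0]]]'|grep -E "clock|pos|force"; python3 - <<'E'
from h import *
c=imaging.camera("wrist");cv2.imwrite("pics/w17.png",c["frame"][:,:,::-1])
c=imaging.camera("side");cv2.imwrite("pics/d17.png",cv2.resize(c["frame"][180:310,340:500,::-1],None,fx=4.5,fy=4.5))
E
```

```text
clock: 17.77
ee_pos: [728.4, -60.9, 102.1]
wrist_force: [6.6, 1.8, 10.7]
clock: 18.15
ee_pos: [731.0, -60.6, 99.4]
wrist_force: [11.9, 3.6, 11.3]
```

View pics/w17.png

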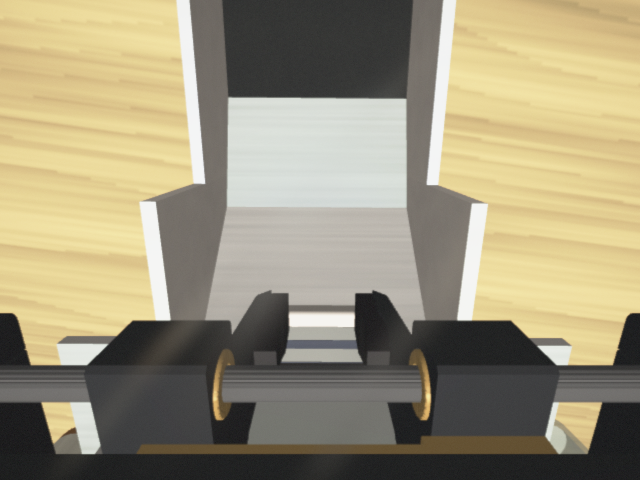

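View pics/d17.png

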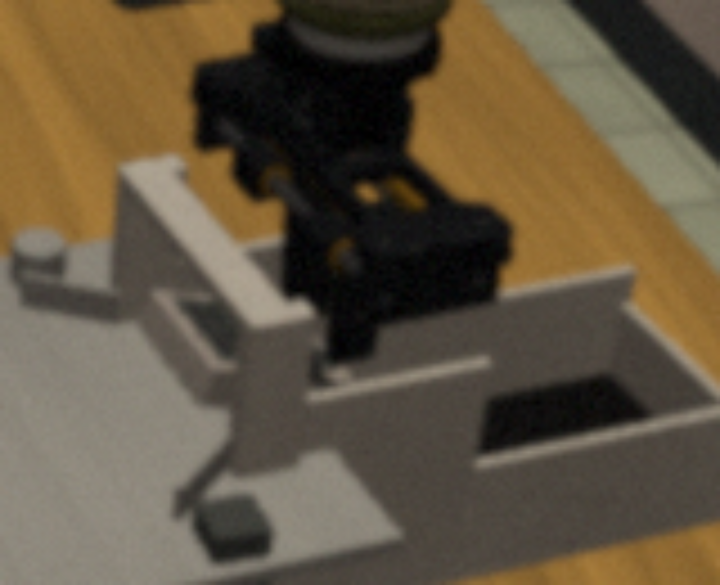

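The cassette is tipping: its rear edge has risen in the side view, at about (150,295), and its front has gone down. It carries the fingers forward as it turns, so I follow it forward and down.

```bash
python3 -m crank '[[[0.34,3,0,1,0],[0.34,5,0,2,0],[0.34,7,0,4,0],[0.34,8,0,6,0],[0.34,8,0,6,0]]]'|grep -E "clock|pos|force"; python3 - <<'E'
from h import *
where()
c=imaging.camera("wrist");cv2.imwrite("pics/w18.png",c["frame"][:,:,::-1])
c=imaging.camera("side");cv2.imwrite("pics/d18.png",cv2.resize(c["frame"][180:310,340:500,::-1],None,fx=4.5,fy=4.5))
E
```

```text
clock: 18.88
ee_pos: [736.3, -59.8, 90.0]
wrist_force: [6.4, 0.5, 3.1]
t 18.875 TCP chute [73.23 -3.95] z 90.04 yaw rel 0.0 F [6.4 0.5 3.1] gap 30.1
```

View pics/w18.png

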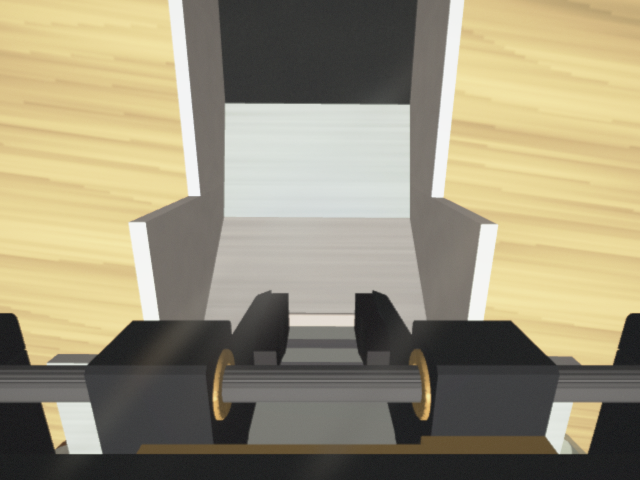

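View pics/d18.png

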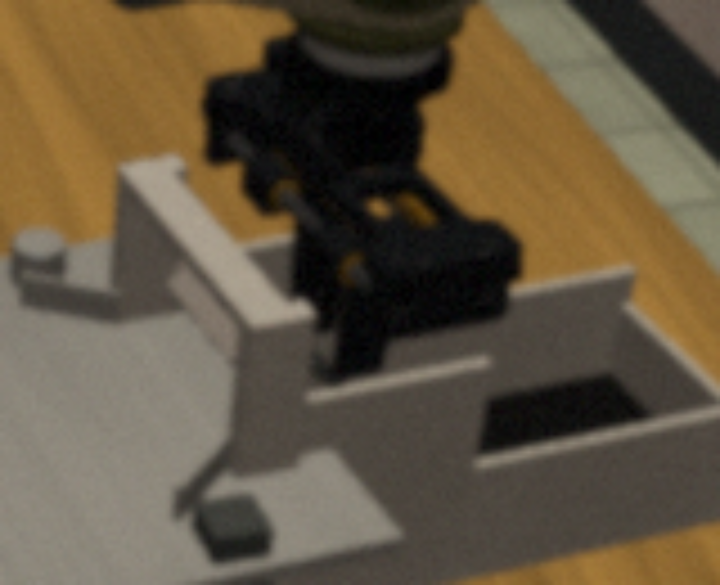

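The cassette has tilted well forward, with its rear high under the header. I continue forward and down until it lies on the ramp's slope.

```bash
python3 -m crank '[[[0.34,2,0,2,0],[0.34,3,0,4,0],[0.34,4,0,6,0],[0.34,5,0,8,0],[0.34,5,0,8,0]]]'|grep -E "clock|pos|force"; python3 - <<'E'
from h import *
where()
c=imaging.camera("wrist");cv2.imwrite("pics/w19.png",c["frame"][:,:,::-1])
c=imaging.camera("side");cv2.imwrite("pics/d19.png",cv2.resize(c["frame"][180:310,340:500,::-1],None,fx=4.5,fy=4.5))
E
```

```text
clock: 19.6
ee_pos: [741.0, -59.2, 82.4]
wrist_force: [6.3, 1.3, 6.5]
t 19.6 TCP chute [77.97 -4.02] z 82.37 yaw rel -0.0001 F [6.3 1.3 6.5] gap 30.1
```

View pics/w19.png

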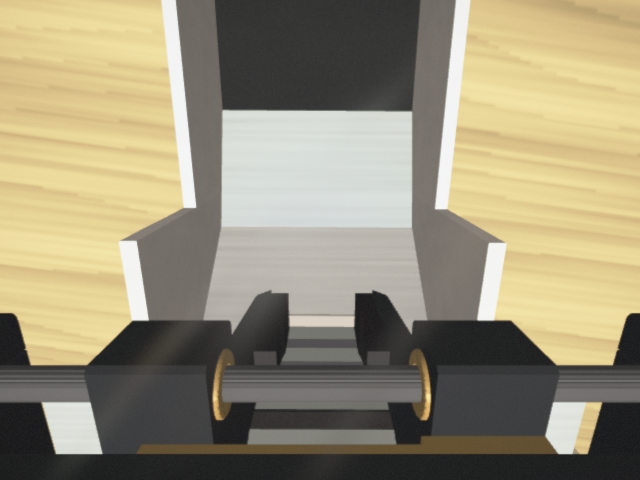

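View pics/d19.png

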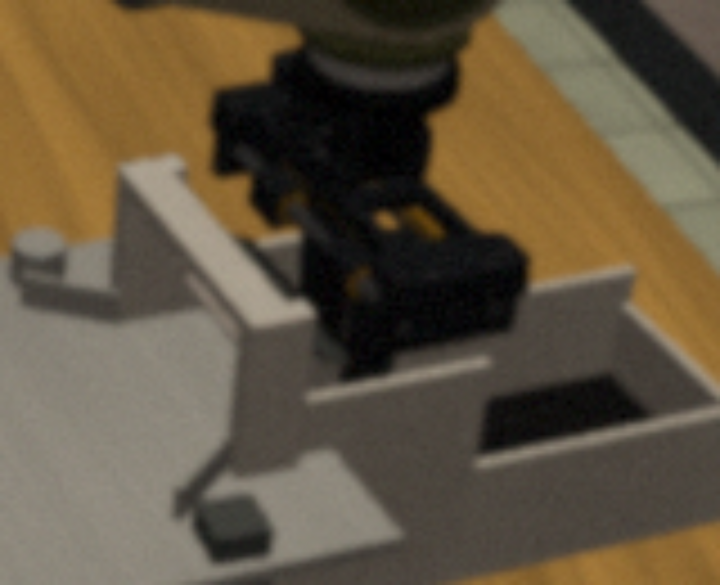

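The force is now about equal forward and up, so the cassette lies at roughly 45-50 degrees on the slope, and the fingers are what holds it there. I ease off away from its face, then straight up.

```bash
python3 -m crank '[[[0.34,4,0,-3,0],[0.34,6,0,-12,0],[0.34,6,0,-30,0],[0.34,6,0,-30,0]]]'|grep -E "clock|pos|force"; python3 - <<'E'
from h import *
where()
c=imaging.camera("wrist");cv2.imwrite("pics/w20.png",c["frame"][:,:,::-1])
c=imaging.camera("side");cv2.imwrite("pics/d20.png",cv2.resize(c["frame"][180:310,340:500,::-1],None,fx=4.5,fy=4.5))
E
```

```text
clock: 20.2
ee_pos: [746.2, -58.5, 112.8]
wrist_force: [-0.1, -0.4, 0.8]
t 20.2 TCP chute [83.21 -4.03] z 112.76 yaw rel -0.0001 F [-0.1 -0.4  0.8] gap 29.9
```

View pics/w20.png

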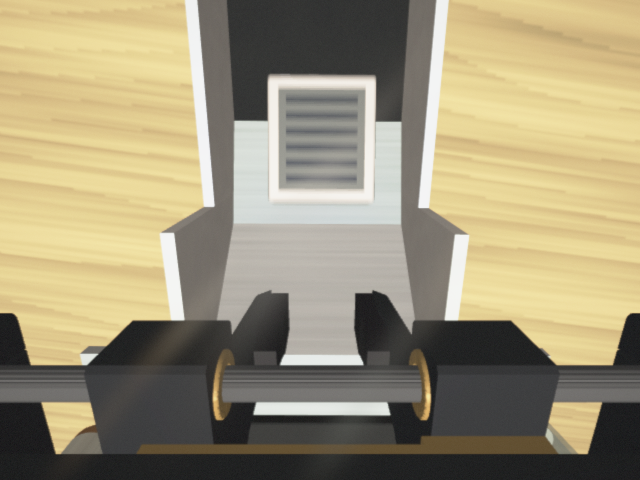

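View pics/d20.png

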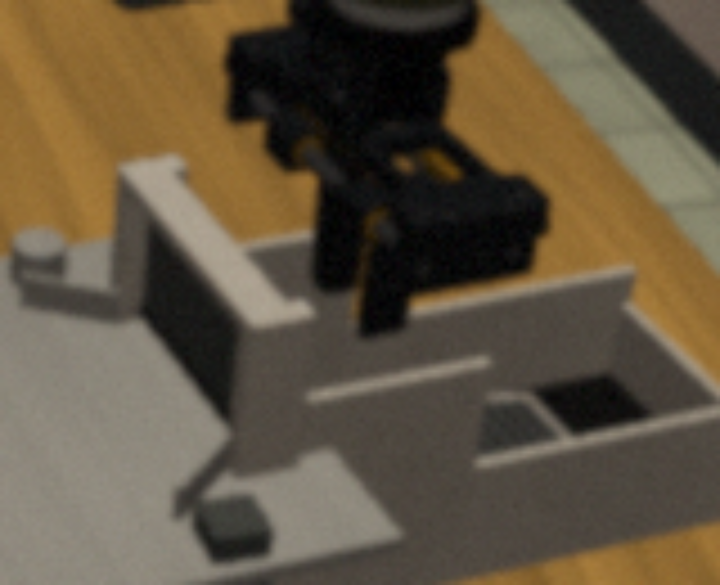

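The cassette has slid into the bin (wrist (268-375, 75-205); side crop (520,420)) and the flap hangs shut. I go up and draw back over the header to the robot's side.

```bash
python3 -m crank '[[[0.34,0,0,-30,0],[0.34,0,0,-70,0],[0.34,0,0,-105,0],[0.34,-30,0,-115,0],[0.34,-70,0,-120,0],[0.34,-115,0,-120,0],[0.34,-160,0,-120,0],[0.34,-205,0,-120,0],[0.34,-245,0,-120,0],[0.34,-270,0,-120,0],[0.34,-280,0,-120,0],[0.34,-280,0,-120,0]]]'|grep -E "clock|pos|force"; python3 - <<'E'
from h import *
where()
c=imaging.camera("scene");cv2.imwrite("pics/s21.png",c["frame"][:,:,::-1])
c=imaging.camera("side");cv2.imwrite("pics/d21.png",c["frame"][:,:,::-1])
E
```

```text
clock: 21.8
ee_pos: [468.5, -96.4, 231.3]
wrist_force: [0.1, -0.3, -0.2]
t 21.8 TCP chute [-197.07   -3.87] z 231.31 yaw rel -0.0005 F [ 0.1 -0.3 -0.2] gap 30.0
```

View pics/s21.png

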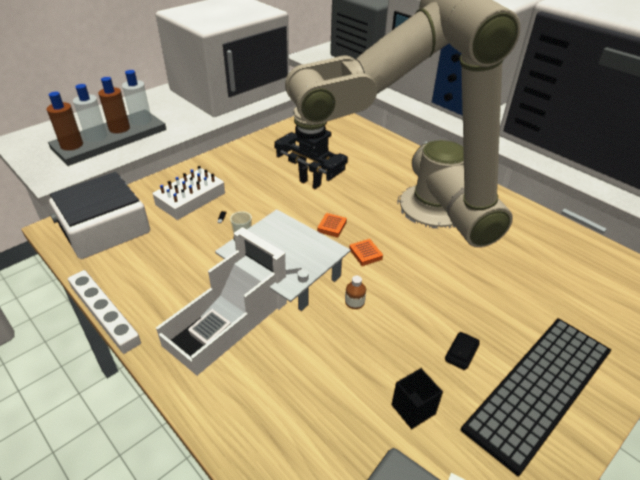

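View pics/d21.png

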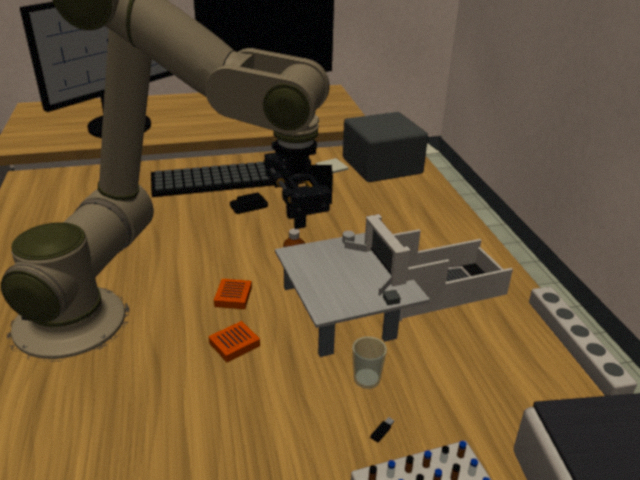

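The cassette lies in the bin (scene (210,325)), the flap is shut, and the arm is clear. One last crop, and a comparison of the bystanders with the first pictures.

```bash
python3 - <<'E'
from h import *
for n,f in (("scene","scene0"),("side","side0")):
    c=imaging.camera(n)["frame"][:,:,::-1];o=cv2.imread(f"pics/{f}.png")
    d=cv2.GaussianBlur(cv2.absdiff(c,o),(5,5),0).max(2)
    m=(d>35).astype(np.uint8);k,_,st,_=cv2.connectedComponentsWithStats(m)
    print(n,[s.tolist() for s in st[1:] if s[4]>12])
    if n=="scene": cv2.imwrite("pics/s22.png",cv2.resize(c[200:390,140:380],None,fx=3.1,fy=3.1,interpolation=2))
where()
E
```

```text
scene [[267, 0, 173, 190, 12069], [378, 0, 36, 17, 288], [419, 0, 100, 154, 5616], [356, 2, 14, 13, 115], [442, 16, 3, 12, 24], [281, 38, 5, 4, 14], [462, 69, 13, 45, 338], [376, 79, 15, 25, 257], [360, 111, 82, 124, 4828], [445, 151, 68, 97, 3770], [393, 192, 7, 8, 26], [453, 199, 5, 6, 13], [405, 203, 21, 17, 210], [273, 227, 38, 30, 686], [187, 313, 38, 32, 741]]
side [[0, 0, 137, 167, 10383], [143, 3, 188, 227, 14531], [64, 47, 11, 3, 13], [88, 57, 17, 19, 44], [107, 84, 28, 54, 1086], [22, 102, 20, 51, 449], [87, 117, 16, 21, 253], [146, 120, 3, 8, 21], [79, 127, 7, 5, 29], [83, 136, 18, 12, 159], [113, 136, 26, 12, 262], [12, 153, 199, 313, 26302], [40, 168, 29, 15, 239], [270, 172, 6, 6, 21], [278, 179, 6, 4, 19], [153, 189, 36, 6, 125], [123, 202, 4, 11, 34], [0, 211, 15, 50, 339], [314, 257, 37, 21, 474], [12, 258, 5, 11, 30], [308, 267, 49, 22, 355], [449, 266, 22, 11, 136], [0, 268, 5, 10, 20], [0, 270, 17, 30, 326], [18, 270, 30, 23, 312], [0, 293, 21, 27, 204], [37, 302, 69, 28, 1097]]
t 22.0 TCP chute [-196.46   -3.87] z 231.16 yaw rel 0.0004 F [ 0.1  0.1 -0.7] gap 29.9
```

View pics/s22.png

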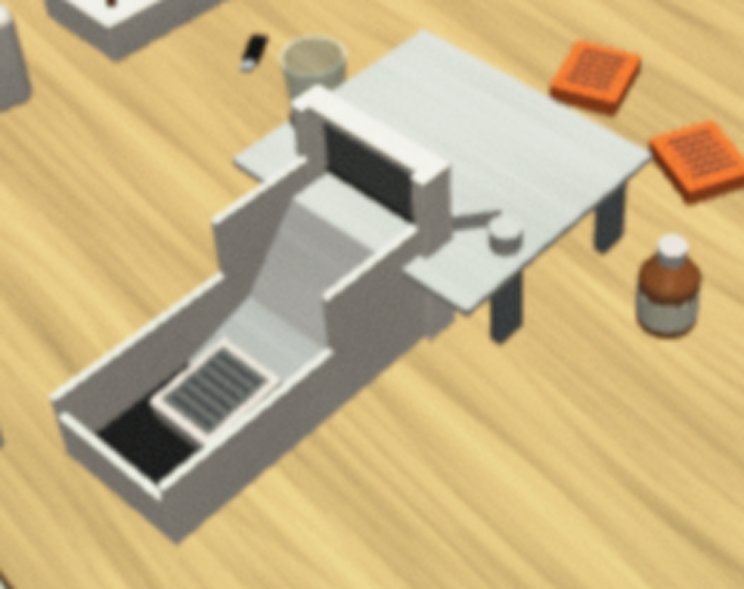

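The cassette lies in the bin and the flap hangs shut. Apart from the arm, the only differences from the first pictures are the cassette's old and new places, so no bystander has moved. I hand in.

```bash
python3 -c "
from rig import arm
print(arm.close_job())"
```

```text
the job is handed in; nothing more can be done
None
```

The cassette is in the catch bin, the flap hangs shut, and the job was handed in at about 22 s. I pushed the cassette square along the shelf and through the flap. Its last stretch came from over the header: I pressed its front end forward and down until it tipped and slid down the ramp. Then I drew back.

**Last checks:** The final pictures show the cassette in the bin and the flap shut. Nothing else has changed except the arm. The wrist force at rest is about 0, and the largest reading I saw was about 22 N.

**What disagreed or went less cleanly:**
- **Fingertip height:** The fingertips stand 17 mm above the reported TCP z, not below it as the text says. My first pass therefore went over the cassette without touching it. Two camera views and a touch of about 20 N on its top settled this.
- **Header contact:** The tool only points down, so the finger shanks met the header with the cassette's middle still about 18 mm short of the ramp edge. A small force rise, about 5 N, showed the contact.
- **Tipping by hand:** I tipped the cassette by pressing on its front, so its rear rose before it would have done so by itself. It was not gripped or picked up, but this was not a pure push from behind.

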